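Part the nested parts bins and dock them by size

TASK

The empty parts bins have come back clipped tightly inside one another in the large grey bin, which is screwed to its sloped dock. Pull them apart one at a time, the small yellow one first while the blue medium one stays behind in the grey one, and set each in the dock of its own size, flat on the bed so that it presses the dock's presence lever down. Leave the other things on the desk where they are.

Things in the scene. Friction and masses are not known exactly. Their poses are not given: they have to be found in the camera images.
- bin_small: Yellow-orange open bin, at the rim 52 mm long (x), 40 wide (y), 56 tall, 0.1 kg; walls 2.5 mm, drafted 2.5 deg (wider at the rim). Origin: centre of its underside, z out of the mouth. Starts nested in the medium bin, rim 26 mm above the medium rim; sprung tabs in the medium bin grip its long sides: about 8 N to draw it out along z, clear after 30 mm.
- bin_medium: Blue open bin, at the rim 66 mm long (x), 54 wide (y), 58 tall, 0.13 kg; walls 2.5 mm, drafted 2.5 deg (wider at the rim). Origin: centre of its underside, z out of the mouth. Starts nested in the large bin, rim 26 mm above the large rim; stronger sprung tabs there grip it: about 14 N to draw it out along z, clear after 32 mm.
- bed_small: Dock bed for the small bin: green-grey dock with a yellow-orange stripe on its front edge and mast card. Origin mid-bed on its face; z square to the bed, 30 deg from vertical, x up the slope, y across. Black fences, 12-17 mm tall, leave 42 (y) x 54 mm (x) clear. Mast and 48 mm wide head stand parallel to z, 56 mm up-slope of the origin, up to 198 mm above the bed. Bin home: origins and z axes coincide; may be turned end for end.
- bed_medium: Dock bed for the medium bin: green-grey dock with a blue stripe on its front edge and mast card. Origin mid-bed on its face; z square to the bed, 30 deg from vertical, x up the slope, y across. Black fences, 12-17 mm tall, leave 56 (y) x 68 mm (x) clear. Mast and 48 mm wide head stand parallel to z, 56 mm up-slope of the origin, up to 198 mm above the bed. Bin home: origins and z axes coincide; may be turned end for end.
- bed_large: Bed of the third dock (grey stripe; same slope, mast and axes), carrying the large grey bin screwed down: 80 mm long (x), 68 wide (y), 60 tall. Origin: centre of that bin's underside; z is the nest's axis. A hand held upright strikes the heads of the docks; tilted with the bed it clears them. Dock bases 140 x 100 mm, bed origin 50 mm above them.
- lever_small (a joint): Hinged steel lever (30 x 6 mm) of the small dock's presence switch, lying down-slope from the upper fence over mid-bed. 0 rad free (tip 9 mm over the bed), grows when pressed, 0.30 flush with the bed. Light spring, about 0.2 N: the bin's weight holds it down.
- lever_medium (a joint): Hinged steel lever (30 x 6 mm) of the medium dock's presence switch, lying down-slope from the upper fence over mid-bed. 0 rad free (tip 9 mm over the bed), grows when pressed, 0.30 flush with the bed. Light spring, about 0.2 N: the bin's weight holds it down.
- flux_jar: Bystander, to be left alone: round white and orange jar with a black screw lid, 49 mm across, 62 mm tall.
- tip_box: Bystander, to be left alone: small flat red box, 45 x 60 x 16 mm.
- driver_green: Bystander, to be left alone: precision screwdriver with a green handle, 143 mm long.
- solder_spool: Bystander, to be left alone: solder reel with blue flanges standing on end, 50 mm across, 38 mm tall.
- phone_frame: Bystander, to be left alone: grey metal phone mid-frame lying flat on the blue mat, 62 x 70 x 10 mm.
- torch: Bystander, to be left alone: pale grey torch lying on the blue mat, 122 mm long, 39 mm thick.
- vial_blue: Bystander, to be left alone: upright tube with a blue cap, 21 mm across, 90 mm tall.

How it is judged:
By the outcome, as a careful person would: the job done as asked, in the order asked, and still so for the second after the job is handed in, with the robot touching nothing.
It also fails if it takes over 61 s, if anything falls off the work surface, if the arm or the gripper's body presses on something with over 40 N, if the wrist force passes 120 N, or if a joint passes its speed limit or range.

ROBOT

A 6-joint arm with a two-finger parallel gripper is mounted at the origin on a cart in front of the work surface, level with it; the furniture and walls round the work are solid. World frame = base frame: x ahead of the robot, y to its left, z up, the work surface at z = 0. Lengths are in mm, angles in rad, forces in N, time in s.
With the tool pointing down it reaches from about 425 to 950 mm from the base axis. Payload 14.7 kg.
Tool frame: the origin (TCP) lies at the very end of the fingers, on their centre line; the grasp point (between the pads) lies ctrl.pinch_z behind it (ctrl.pinch_z is the distance from the TCP to the grasp point, in mm); z points along the fingers, y is the direction in which the jaws open and shut (so a half turn about z gives the same grasp; the last joint's range is limited). The gripper opens to 85 mm and grips with 20 to 120 N. Pads are 22 mm wide; open, the fingers measure 114 mm over their backs; the gripper's body (76 mm by 85 mm) begins 54 mm behind the grasp point. The pads swing forward as they close: fully open they stand 13 mm farther back than shut.
Start: joints at [-1.371, 0.48, 1.596, -0, 1.065, -0.047], TCP at [158.813, -630.294, 231.297] pointing down, gripper open.
Joint ranges: [-2.75, 2.75], [-0.82, 2.05], [0.23, 2.67], [-1.56, 4.7], [0.09, 2.69], [-2.92, 2.92]. Speed limits (rad/s): [1.89, 1.89, 2.39, 3.01, 3.01, 3.01].

INTERFACE

Orientations are given as a rotation vector (axis times angle).
In Python, from station import ctrl gives the robot as it stands.
- The arm moves only by the tool arm_command, never from a script. Its argument "series" is text: rows parted by semicolons, each of 5 numbers parted by spaces: the closure, from -1 (fully open) to 1 (shut), then the shift along the tool's x, y, z in m, then the turn about the tool's z in degrees. A call has 1 to 8 rows; each row is the pose to reach, as a shift and turn from the pose measured when the call began, along the tool's axes at that moment; what a row does not reach only later rows make up. A row lasts 1/10 s, in which the tool goes at most 50 mm and 8.59 degrees, less where a joint would pass 70% of its speed; a pose out of reach is approached as far as the arm can. A call with a gripper value outside its range is refused whole. The fingers move at their own pace and stop on an object; "squeeze" is the grip in N (left out, the last holds). Time passes only in rows, so rows that repeat a pose let the fingers close. It gives the time, the measured TCP pose, the force and the opening at its end, in the units of the state.
- ctrl.sense(): the state, without advancing time (a new reading comes with each control period).
- ctrl.camera(name): name is "scene" or "top"; returns a dict with "img" (400x640x3 uint8, red, green, blue), "intrinsics" (3x3 intrinsics, pixels), "k1" (the pictures are not rectified: a ray, as slopes to the right and down, at radius r is drawn at 1 + k1 r^2 times it, then the intrinsics apply), "cam_to_world" (4x4, takes a point from camera to world coordinates). Camera axes: x right, y up, looking along -z (the intrinsics and any distortion apply to the point x, -y, -z); pixel columns grow to the right and rows downward; lengths in mm; the calibration is good to about 2 mm. A picture is of the moment at which its call begins. There is no depth.
- ctrl.finish_job(): hands the job in, once; it reports no verdict.
Trained networks look in the newest picture that a camera, given by its name, has taken for a name from the list of things; names that differ only in an ending like _2 or _b are one class to them, and where a whole thing is asked for, a point or a joint stands for the part that bears it (a point fixed in the world has none). Each returns a list of dicts, best first, with "score" (0 to 1); they miss things now and then, are a little off and sometimes report something else, mostly with a low value. They report only what shows in the picture. A call takes as long as a camera call.
- ctrl.find_in(query, camera): "box" ([left, top, right, bottom] in pixels, round what is visible of it).
The state is a dict: "t": time; "q": joint angles; "qd": joint speeds; "tau": joint torques, N m; "ee_pos": TCP position; "tool_rot": TCP orientation; "force": force on the tool from outside, world axes, zero at the start; "moment": the same for the moment, N m; "grip_width": finger opening in mm.
Only numpy, scipy, OpenCV 4.12 (cv2) and the standard library are available. Lean on these libraries where they do the work, as an engineer would, in place of code of your own. Each camera call takes 0.05 s, during which the arm holds its last target.

## Working session

There is one attempt and no reset: what is moved stays moved. The work goes in short steps, Python scripts to look and compute and a tool call to move; the robot and the scene stay as the last step left them, time stands still between calls to the robot, and variables do not carry over. Pictures are saved under pics/ and viewed, and the job is handed in when it is done.

Besides the shell and the picture viewer there is one more tool, called after ">>>" as a command line: name --argument value ..., lists and objects as JSON in quotes. arm_command: Moves the arm, as the interface text tells. Its arguments: {"type":"object","properties":{"series":{"type":"string"},"squeeze":{"type":"number"}},"required":["series"]}

```bash
ls; mkdir -p pics
cat > h.py <<'E'
import numpy as np,cv2
from scipy.spatial.transform import Rotation as R
from station import ctrl
E
python3 - <<'E'
from h import *
print(ctrl.pinch_z); print(ctrl.sense())
for n in ("scene","top"):
    c=ctrl.camera(n); np.savez(f"{n}0.npz",**{k:v for k,v in c.items()}); cv2.imwrite(f"pics/{n}0.png",c["img"][:,:,::-1])
    print(n,c["intrinsics"],c["k1"],np.round(c["cam_to_world"],3).tolist())
    for q in ["bin_small","bin_medium","bed_small","bed_medium","bed_large","lever_small","lever_medium","flux_jar","tip_box","driver_green","solder_spool","phone_frame","torch","vial_blue"]:
        print(q,[(np.round(d["box"]).tolist(),round(d["score"],2)) for d in ctrl.find_in(q,n)[:2]])
E
```

```text
pics
18.700000000000003
{'t': 0.0, 'q': array([-1.37060239e+00,  4.80863904e-01,  1.59684603e+00,  1.04764852e-05,
        1.06507402e+00, -4.65842397e-02]), 'qd': array([-6.63470319e-04, -6.16094423e-04,  8.26612194e-05, -5.62568236e-04,
       -3.07409424e-03,  5.85473379e-04]), 'tau': array([-3.25504596e-03, -9.50640750e+01, -4.30179691e+01, -4.90163220e-04,
        1.23842104e-02,  2.90304024e-05]), 'ee_pos': array([ 158.73866629, -629.91710671,  230.66194715]), 'tool_rot': array([-3.11652934e+00, -3.86501184e-01,  1.29184279e-04]), 'force': array([-1.10776269, -0.27978737,  0.91433116]), 'moment': array([-0.0399335 , -0.02511286, -0.03330989]), 'grip_width': 85.31029151245845}
scene [[446.43450596   0.         318.94905481]
 [  0.         446.43450596 201.21320606]
 [  0.           0.           1.        ]] -0.06480084520899353 [[-1.0, -0.003, -0.025, 520.852], [-0.016, -0.689, 0.725, 656.002], [-0.02, 0.725, 0.688, 945.89], [0.0, 0.0, 0.0, 1.0]]
bin_small [([316.0, 164.0, 340.0, 183.0], 0.71)]
bin_medium [([312.0, 165.0, 322.0, 189.0], 0.66)]
bed_small [([311.0, 102.0, 350.0, 1
[... 870 characters left out ...]
0]]
bin_small [([330.0, 194.0, 346.0, 219.0], 0.82)]
bin_medium []
bed_small [([382.0, 196.0, 426.0, 238.0], 0.64)]
bed_medium [([273.0, 168.0, 310.0, 216.0], 0.56)]
bed_large [([323.0, 168.0, 362.0, 218.0], 0.63)]
lever_small []
lever_medium [([440.0, 250.0, 464.0, 270.0], 0.49)]
flux_jar [([166.0, 224.0, 190.0, 243.0], 0.71)]
tip_box [([231.0, 242.0, 256.0, 266.0], 0.56)]
driver_green [([286.0, 250.0, 311.0, 266.0], 0.55), ([331.0, 194.0, 350.0, 218.0], 0.31)]
solder_spool [([437.0, 247.0, 459.0, 268.0], 0.75)]
phone_frame [([230.0, 171.0, 260.0, 196.0], 0.71)]
torch [([190.0, 153.0, 217.0, 188.0], 0.75), ([332.0, 192.0, 347.0, 217.0], 0.56)]
vial_blue [([267.0, 144.0, 277.0, 158.0], 0.6)]
```

Run:
```python
import cv2
a=cv2.imread("pics/scene0.png"); b=cv2.imread("pics/top0.png")
cv2.imwrite("pics/s0c.png",cv2.resize(a[80:270,240:420],None,fx=3.1,fy=3.1,interpolation=cv2.INTER_CUBIC))
cv2.imwrite("pics/t0c.png",cv2.resize(b[140:280,250:470],None,fx=3.6,fy=3.6,interpolation=cv2.INTER_CUBIC))
```

```text
(no output)
```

View pics/scene0.png

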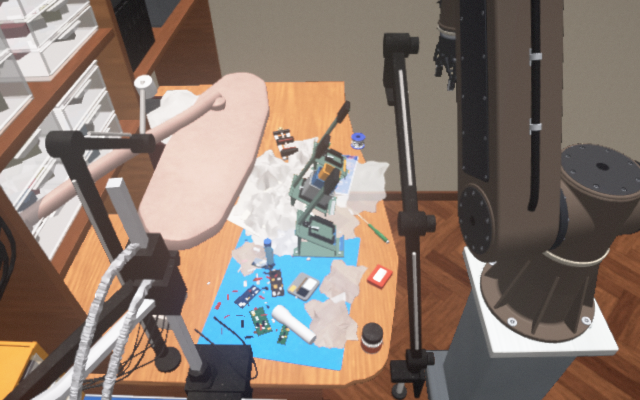

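View pics/top0.png

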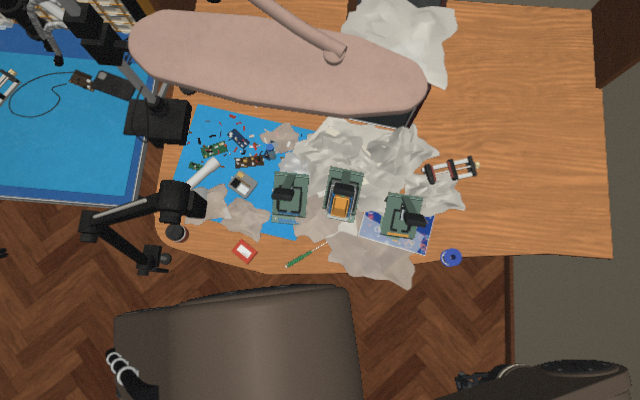

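```bash
sleep 0
```

```text
(no output)
```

View pics/s0c.png

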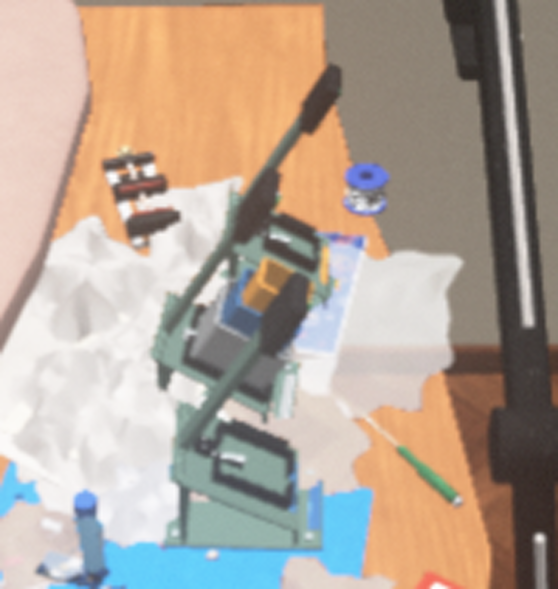

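View pics/t0c.png

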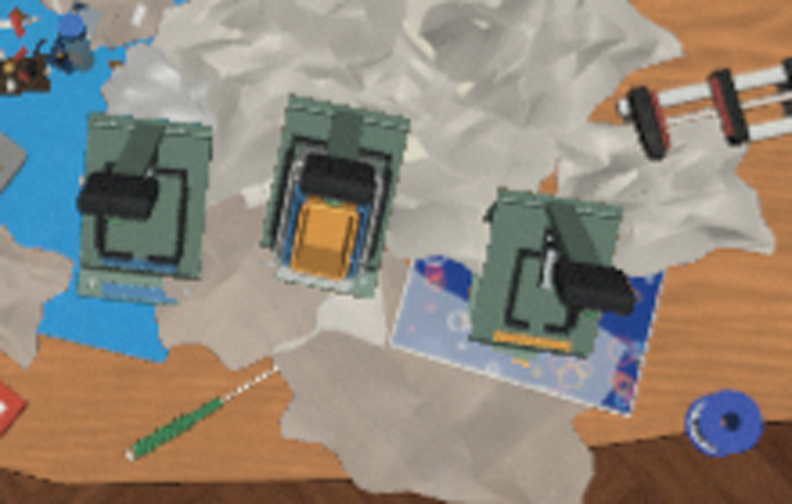

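```bash
cat >> h.py <<'E'
class Cam:
    def __init__(s,c):
        s.K=np.array(c["intrinsics"]);s.k1=float(c["k1"]);s.T=np.array(c["cam_to_world"]);s.img=np.array(c["img"])
    def proj(s,P):
        P=np.atleast_2d(P).astype(float); q=(P-s.T[:3,3])@s.T[:3,:3]
        u=q[:,0]/-q[:,2]; v=-q[:,1]/-q[:,2]; d=1+s.k1*(u*u+v*v)
        return np.c_[s.K[0,0]*u*d+s.K[0,2],s.K[1,1]*v*d+s.K[1,2]]
    def ray(s,px):
        u0=(px[0]-s.K[0,2])/s.K[0,0];v0=(px[1]-s.K[1,2])/s.K[1,1];u,v=u0,v0
        for _ in range(10):
            d=1+s.k1*(u*u+v*v);u,v=u0/d,v0/d
        r=s.T[:3,:3]@np.array([u,-v,-1.]);return s.T[:3,3],r/np.linalg.norm(r)
    def atz(s,px,z):
        o,r=s.ray(px);return o+r*(z-o[2])/r[2]
def load(n): return Cam(np.load(n))
def snap(n,tag):
    c=ctrl.camera(n);np.savez(f"{n}{tag}.npz",**c);cv2.imwrite(f"pics/{n}{tag}.png",c["img"][:,:,::-1]);return Cam(c)
def crop(cam,x0,y0,x1,y1,f,name,pts=None):
    im=cv2.resize(cam.img[y0:y1,x0:x1,::-1],None,fx=f,fy=f,interpolation=cv2.INTER_CUBIC)
    if pts is not None:
        for segs in pts:
            p=((cam.proj(segs)-[x0,y0]+.5)*f).astype(int)
            cv2.polylines(im,[p.reshape(-1,1,2)],False,(0,0,255),1)
    for i in range(x0,x1,10): cv2.putText(im,str(i),(int((i-x0+.5)*f),8),0,.3,(0,0,255),1)
    for i in range(y0,y1,10): cv2.putText(im,str(i),(0,int((i-y0+.5)*f)+3),0,.3,(0,0,255),1)
    cv2.imwrite("pics/"+name+".png",im)
E
python3 - <<'E'
from h import *
print([a for a in dir(ctrl) if not a.startswith('_')])
s=load("scene0.npz");t=load("top0.npz")
for n,b in dict(S=(404,217),M=(291,192),L=(342,193)).items(): print(n,t.atz(b,50))
crop(t,370,185,435,245,12,"tS"); crop(t,262,162,322,222,12,"tM"); crop(t,315,160,375,220,12,"tL")
crop(s,285,95,360,195,6,"sSL"); crop(s,285,165,350,265,6,"sM")
for n in ["flux_jar","solder_spool","tip_box","driver_green","vial_blue","phone_frame","torch"]:
    pass
E
```

```text
['IKError', 'camera', 'find_in', 'finish_job', 'pinch_z', 'sense']
S [ 521.15859685 -491.90587944   50.        ]
M [ 566.52163116 -170.22802088   50.        ]
L [ 575.6006012 -314.2277557   50.       ]
```

View pics/tS.png

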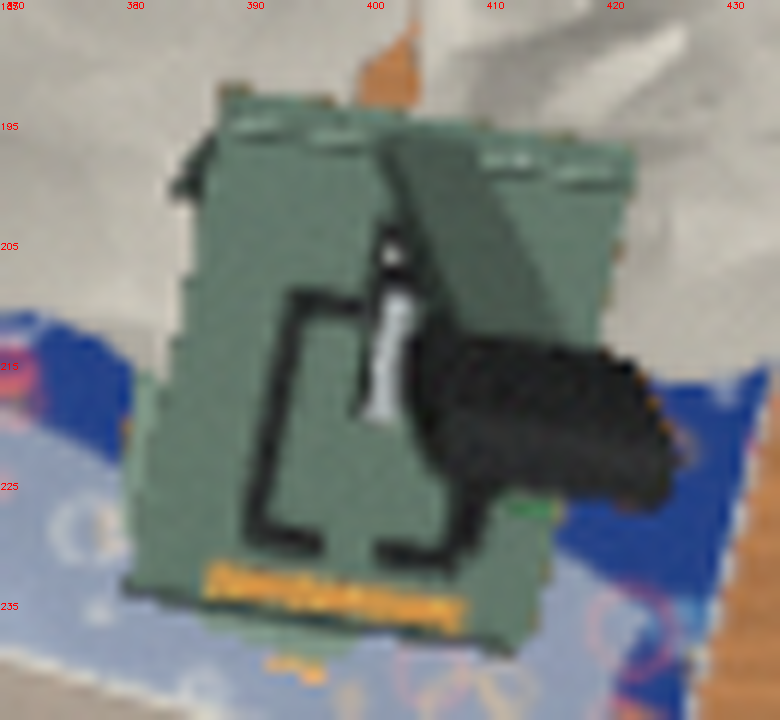

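View pics/tM.png

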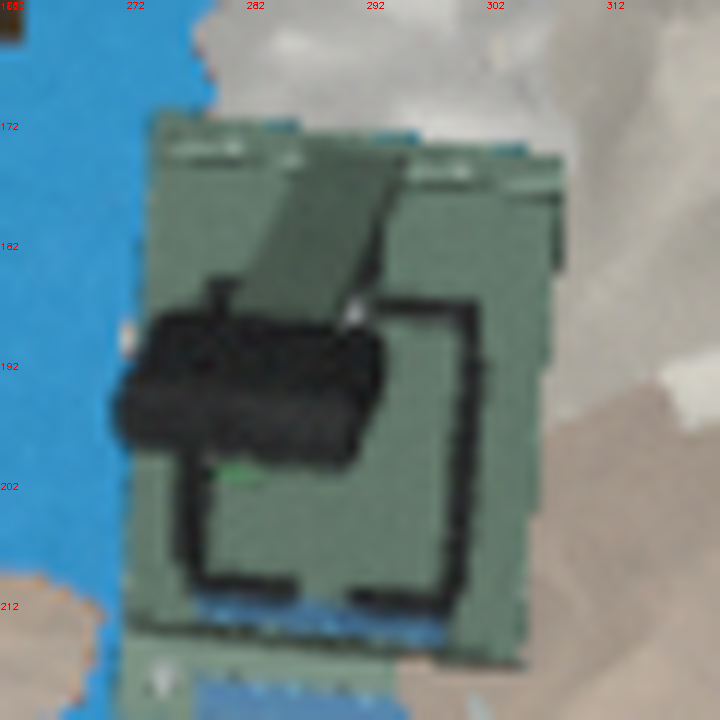

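View pics/tL.png

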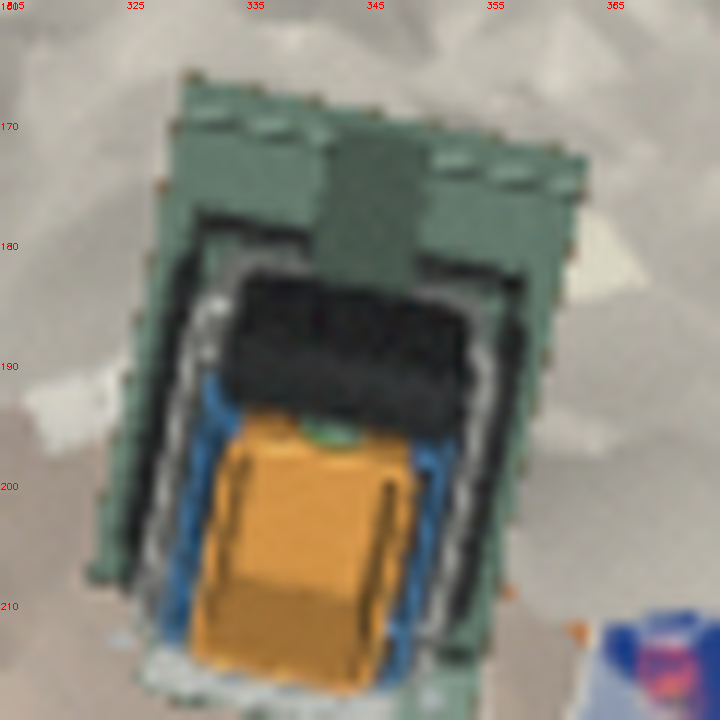

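View pics/sSL.png

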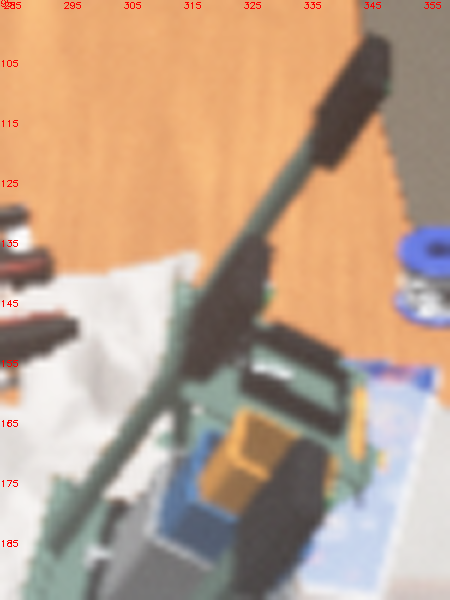

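View pics/sM.png

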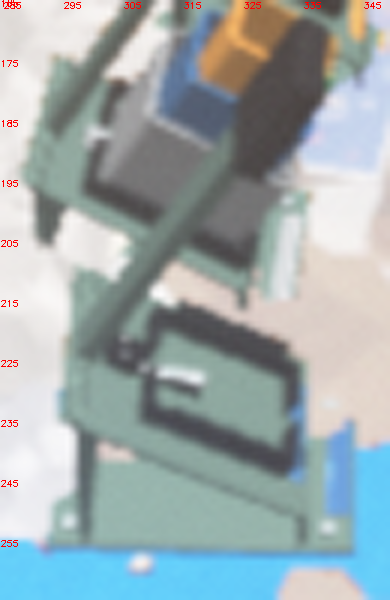

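```bash
cat >> h.py <<'E'
def bedT(x,y,psi,z=50.,tilt=np.radians(30)):
    c,s=np.cos(psi),np.sin(psi)
    X=np.array([np.cos(tilt)*c,np.cos(tilt)*s,np.sin(tilt)]);Y=np.array([-s,c,0]);Z=np.cross(X,Y)
    T=np.eye(4);T[:3,:3]=np.c_[X,Y,Z];T[:3,3]=[x,y,z];return T
def tf(T,P): P=np.atleast_2d(P); return P@T[:3,:3].T+T[:3,3]
def rect(hx,hy,z,x0=0):
    return np.array([[x0+hx,hy,z],[x0+hx,-hy,z],[x0-hx,-hy,z],[x0-hx,hy,z],[x0+hx,hy,z]],float)
E
cat > fit.py <<'E'
from h import *
from scipy.optimize import least_squares
s=load("scene0.npz");t=load("top0.npz")
# UL UR LR LL : (xu,+W),(xu,-W),(xd,-W),(xd,+W)
obs=dict(S=[(388,192),(422.5,197),(412.2,239.1),(379.9,233.3)],M=[(274,170.8),(308.4,174.7),(305.3,216.8),(271.9,213.2)],L=[(329.9,165.8),(363.3,172.7),(355.3,214.1),(322.4,208)])
N="SML"
def res(p):
    W,xu,xd=p[:3];r=[]
    for i,n in enumerate(N):
        T=bedT(*p[3+3*i:6+3*i])
        r.append(t.proj(tf(T,[[xu,W,0],[xu,-W,0],[xd,-W,0],[xd,W,0]]))-np.array(obs[n]))
    r=np.ravel(r); return np.r_[r,(p[1]+p[2]-10)*0.0]
p0=[50,70,-50,520,-490,0,565,-170,0,575,-314,0]
# fence-based origin: add S,M,L bed mid constraints later
f=least_squares(lambda p:np.r_[res(p),(p[1]-70)*.01],p0)
print(np.round(f.x,3),np.abs(res(f.x)).max()); np.save("fit.npy",f.x)
E
python3 fit.py
```

```text
[ 4.75120e+01  7.00000e+01 -5.46940e+01  5.16706e+02 -4.80865e+02
 -8.20000e-02  5.52307e+02 -1.67880e+02 -1.80000e-02  5.75479e+02
 -3.14635e+02 -1.06000e-01] 0.5064848717837549
```

```bash
cat > ov.py <<'E'
from h import *
import sys
s=load("scene0.npz");t=load("top0.npz")
p=np.load("fit.npy") if len(sys.argv)<2 else np.array(eval(sys.argv[1]))
W,xu,xd=p[:3]
def items(n,T):
    L=[rect((xu-xd)/2,W,0,(xu+xd)/2)]
    if n=="S": L+=[rect(27,21,0),rect(27,21,12)]
    if n=="M": L+=[rect(34,28,0),rect(34,28,12)]
    if n=="L": L+=[rect(40,34,60),rect(33,27,86),rect(26,20,112)]
    L+=[np.array([[56,24,198],[56,-24,198.]]),np.array([[56,0,0],[56,0,198.]])]
    return [tf(T,l) for l in L]
D={n:items(n,bedT(*p[3+3*i:6+3*i])) for i,n in enumerate("SML")}
crop(t,370,185,435,245,7,"otS",D["S"]);crop(t,262,162,322,222,7,"otM",D["M"]);crop(t,315,160,375,220,7,"otL",D["L"])
crop(s,285,95,360,195,5,"osS",D["S"]);crop(s,285,165,360,265,5,"osM",D["M"]);crop(s,285,130,360,230,5,"osL",D["L"])
a=[cv2.imread(f"pics/ot{n}.png") for n in "SML"];a=[cv2.resize(i[:420,:420],(260,260)) if 0 else i[:420,:420] for i in a]
def hs(l):
    h=max(i.shape[0] for i in l);return np.hstack([cv2.copyMakeBorder(i,0,h-i.shape[0],0,5,cv2.BORDER_CONSTANT) for i in l])
cv2.imwrite("pics/ot.png",hs(a)); cv2.imwrite("pics/os.png",hs([cv2.imread(f"pics/os{n}.png") for n in "SML"]))
E
python3 ov.py
```

```text
(no output)
```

View pics/ot.png

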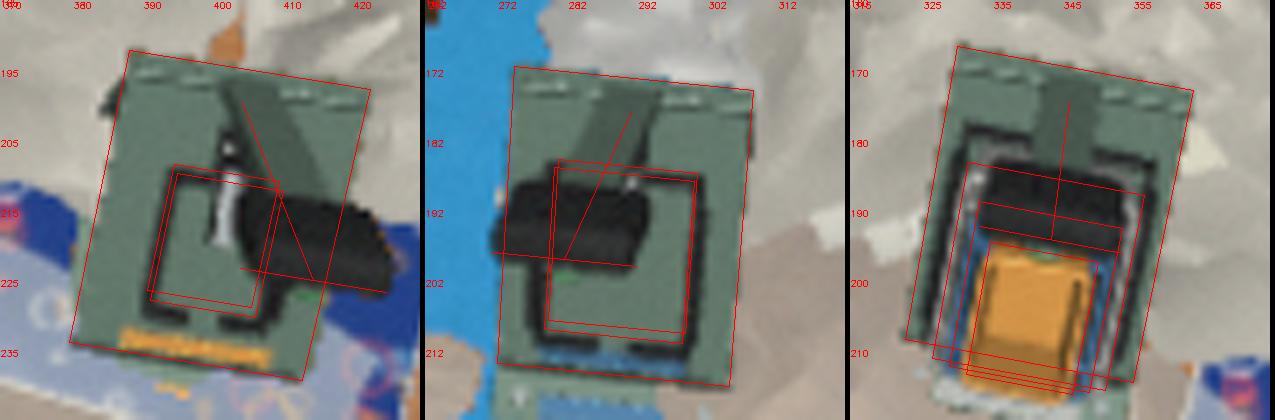

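View pics/os.png

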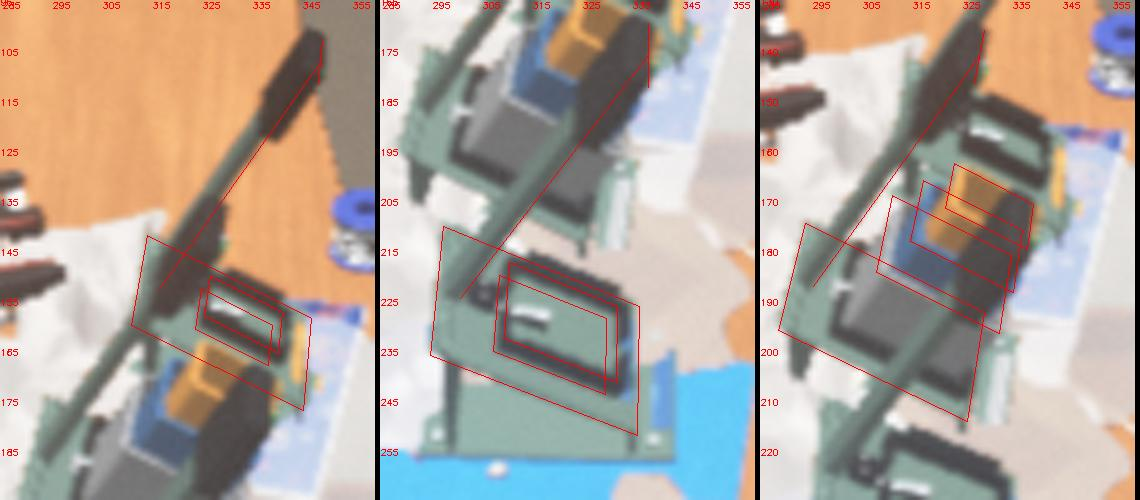

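```bash
cat > fit2.py <<'E'
from fit import *
small=[(334.5,194.1),(348.9,197.4),(344.7,217),(330.75,214.1)]
def res2(p):
    r=list(res(p)); TL=bedT(*p[12-0-3+0:12][0:3]) if 0 else bedT(*p[9:12])
    r+=list(np.ravel(t.proj(tf(TL,rect(26,20,112)[[0,1,2,3]]))-np.array(small)))
    TS=bedT(*p[3:6]); 
    pr=t.proj(tf(TS,[[-27,21,0],[-27,-21,0]])); r+=list(np.ravel(pr-np.array([(392.2,228.6),(406.5,230)])))
    return np.array(r)
f=least_squares(res2,p0,loss='soft_l1');print(np.round(f.x,3));print(np.round(res2(f.x),1));np.save("fit.npy",f.x)
E
python3 fit2.py;python3 ov.py
```

```text
[ 4.75120e+01  7.00000e+01 -5.46940e+01  5.16706e+02 -4.80865e+02
 -8.20000e-02  5.52307e+02 -1.67880e+02 -1.80000e-02  5.75479e+02
 -3.14635e+02 -1.06000e-01] 0.5064848717837549
[ 4.75320e+01  7.32340e+01 -5.13020e+01  5.12773e+02 -4.81752e+02
 -6.90000e-02  5.49058e+02 -1.67969e+02 -1.80000e-02  5.72859e+02
 -3.13694e+02 -1.15000e-01]
[ 0.2  0.2  0.2  0.3  1.3 -0.1  0.2  0.7  0.3  0.3  0.1 -0.3 -0.3 -0.1
 -0.   0.2 -0.   0.   0.3 -0.4 -0.6 -0.1 -0.3 -0.4  0.  -0.4  0.9  0.6
  0.6  0.9 -0.2 -0.3 -0.2 -1.2 -1.1 -0.7 -0.3]
```

View pics/ot.png

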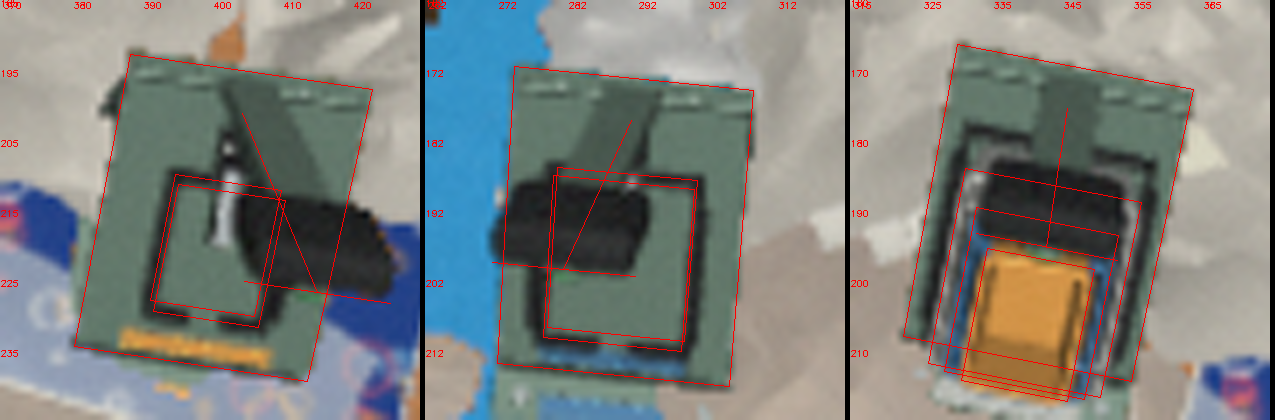

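View pics/os.png

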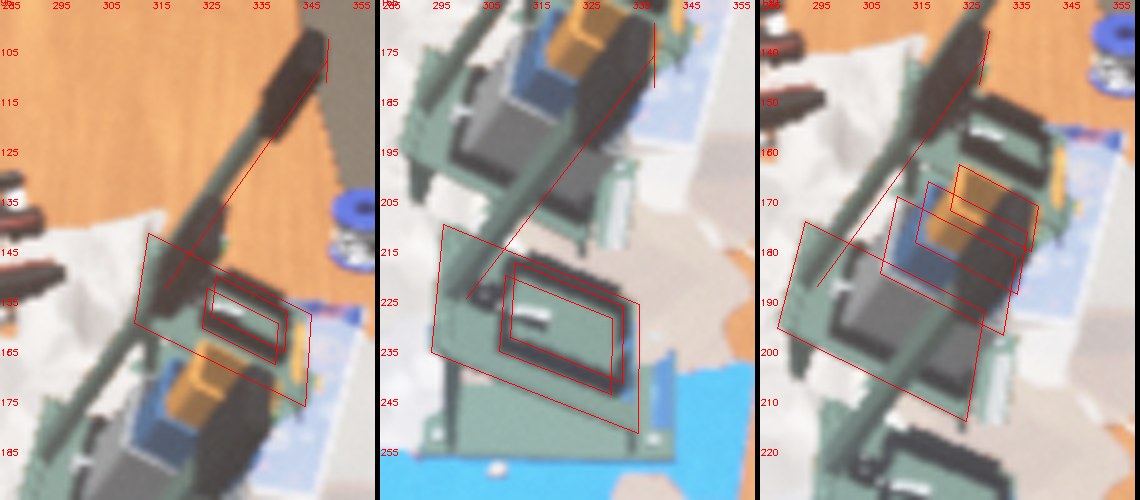

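>>> arm_command --series "-1 0 0 -0.05 6; -1 0 0 -0.1 12; -1 0 0 -0.15 18; -1 0 0 -0.2 20; -1 0.03 -0.03 -0.24 20; -1 0.06 -0.06 -0.26 20; -1 0.09 -0.09 -0.28 20; -1 0.12 -0.12 -0.3 20" --squeeze 40

```text
t: 2.3
ee_pos: [246.3, -483.0, 532.4]
tool_rot: [3.137, -0.161, 0.001]
force: [0.8, -0.9, 1.0]
grip_width: 85.4
```

>>> arm_command --series "-1 0.03 -0.04 0 0; -1 0.06 -0.08 0 0; -1 0.09 -0.12 0 0; -1 0.12 -0.16 0 0; -1 0.15 -0.2 0 0; -1 0.18 -0.24 0 0; -1 0.21 -0.28 0 0; -1 0.24 -0.32 0 0"

```text
t: 3.1
ee_pos: [517.9, -188.6, 532.6]
tool_rot: [3.137, -0.161, 0.001]
force: [0.8, -1.0, 0.1]
grip_width: 85.4
```

>>> arm_command --series "-1 0.03 -0.04 0 0; -1 0.06 -0.08 0 0; -1 0.09 -0.12 0 0; -1 0.1 -0.14 0 0; -1 0.1 -0.14 0 0"

```text
t: 3.6
ee_pos: [633.3, -56.5, 531.4]
tool_rot: [-3.138, 0.156, 0.0]
force: [-0.1, -0.9, -0.1]
grip_width: 85.4
```

```bash
python3 -c "
from h import *
s=ctrl.sense();print(s['q'],s['ee_pos'],s['tool_rot'])
snap('scene',1);snap('top',1)"
```

```text
[-1.36710200e-01  3.22602780e-01  1.13167316e+00  1.60488311e-04
  1.68762864e+00  1.53333271e+00] [633.26936185 -56.47261792 531.44478736] [-3.13754113e+00  1.55793656e-01  4.66317180e-04]
```

View pics/scene1.png

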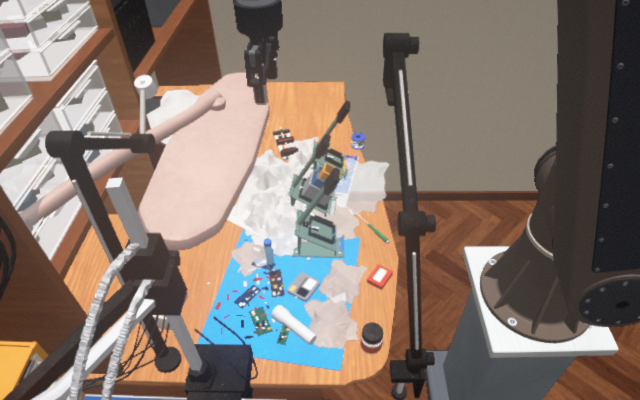

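View pics/top1.png

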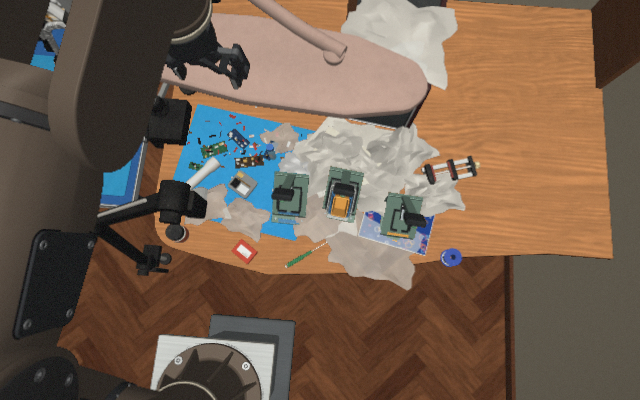

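>>> arm_command --series "-1 0 0 -0.05 0; -1 0 0 -0.1 0; -1 0 0 -0.15 0; -1 0 0 -0.2 0; -1 0 0 -0.25 0; -1 0 0 -0.3 0; -1 0 0 -0.35 0; -1 0 0 -0.4 0"

```text
t: 4.5
ee_pos: [584.6, -55.5, 802.0]
tool_rot: [3.135, -0.161, 0.047]
force: [0.5, 0.8, -0.1]
grip_width: 85.8
```

```bash
python3 -c "
from h import *
s=ctrl.sense();print(s['q'],s['ee_pos'],s['tool_rot'])"
```

```text
[-1.46543616e-01  4.59746324e-01  2.35411565e-01  4.84479649e-04
  2.41652368e+00  1.52753897e+00] [584.5979854  -55.53866039 802.01191644] [ 3.1345694  -0.16144566  0.04678056]
```

>>> arm_command --series "-1 0 0 -0.8 0; -1 0 0 -0.8 0; -1 0 0 -0.8 0; -1 0 0 -0.8 0; -1 0 0 -0.8 0"

```text
t: 5.0
ee_pos: [487.1, -45.6, 865.3]
tool_rot: [3.133, -0.162, 0.084]
force: [-0.2, -0.1, 0.8]
grip_width: 85.5
```

```bash
python3 -c "
from h import *
s=ctrl.sense();print(s['q'],s['ee_pos'],s['tool_rot'],sum(s['q'][[1,2,4]])-np.pi)"
```

```text
[-0.1567711   0.33932244  0.23551389  0.00339558  2.51313826  1.51987616] [487.14569509 -45.57482315 865.26958754] [ 3.13266005 -0.16155423  0.0839747 ] -0.05361806699986271
```

>>> arm_command --series "-1 0.6 0 -0.3 0; -1 0.6 0 -0.3 0; -1 0.6 0 -0.3 0; -1 0.6 0 -0.3 0; -1 0.6 0 -0.3 0"

```text
t: 5.5
ee_pos: [589.4, -56.8, 811.8]
tool_rot: [3.13, -0.161, 0.124]
force: [-0.6, -0.0, 0.1]
grip_width: 85.5
```

```bash
cat > st.py <<'E'
from h import *
s=ctrl.sense();print(np.round(s['q'],3),s['ee_pos'],s['tool_rot'],sum(s['q'][[1,2,4]])-np.pi)
M=R.from_rotvec(s['tool_rot']).as_matrix();print(np.round(M,3),"tilt",np.degrees(np.arccos(-M[2,2])),"az",np.degrees(np.arctan2(M[1,2],M[0,2])), "jaw az",np.degrees(np.arctan2(M[1,1],M[0,1])))
E
python3 st.py
```

```text
[-0.149  0.444  0.236  0.004  2.383  1.528] [589.35230786 -56.83827629 811.78902814] [ 3.1303191  -0.16114813  0.12369532] -0.07897092074851653
[[ 0.992 -0.103  0.078]
 [-0.102 -0.995 -0.009]
 [ 0.079  0.001 -0.997]] tilt 4.527752190535777 az -6.349295481095842 jaw az -95.89536591411907
```

>>> arm_command --series "-1 0.4 0 -0.4 0; -1 0.4 0 -0.4 0"

```text
t: 5.7
ee_pos: [602.8, -58.5, 812.1]
tool_rot: [3.126, -0.161, 0.175]
force: [-0.4, 0.3, 0.2]
grip_width: 85.1
```

>>> arm_command --series "-1 0.6 0 0 0; -1 0.6 0 0 0"

```text
t: 5.9
ee_pos: [665.3, -65.1, 776.7]
tool_rot: [3.122, -0.161, 0.218]
force: [0.5, -0.4, -0.0]
grip_width: 85.4
```

```bash
python3 st.py
```

```text
[-0.146  0.508  0.235  0.007  2.259  1.533] [665.34197988 -65.115121   776.66870749] [ 3.12222323 -0.16063333  0.21824101] -0.13949944956139415
[[ 0.985 -0.103  0.138]
 [-0.102 -0.995 -0.015]
 [ 0.139  0.    -0.99 ]] tilt 7.99826953018876 az -6.081709722185612 jaw az -95.8922182246629
```

>>> arm_command --series "-1 0.3 0 -0.6 0; -1 0.3 0 -0.6 0"

```text
t: 6.1
ee_pos: [649.0, -63.7, 799.3]
tool_rot: [3.117, -0.16, 0.27]
force: [0.0, 0.8, 1.3]
grip_width: 85.4
```

>>> arm_command --series "-1 0.3 0 -0.6 0; -1 0.3 0 -0.6 0"

```text
t: 6.3
ee_pos: [629.3, -61.8, 824.3]
tool_rot: [3.109, -0.16, 0.329]
force: [0.2, 0.3, 0.6]
grip_width: 85.5
```

>>> arm_command --series "-1 0.3 0 -0.5 0; -1 0.3 0 -0.5 0; -1 0.3 0 -0.5 0"

```text
t: 6.6
ee_pos: [611.1, -60.3, 846.6]
tool_rot: [3.101, -0.159, 0.385]
force: [-0.4, -0.3, 0.2]
grip_width: 85.7
```

>>> arm_command --series "-1 0.3 0 -0.5 0; -1 0.3 0 -0.5 0; -1 0.3 0 -0.5 0"

```text
t: 6.9
ee_pos: [591.4, -58.5, 868.3]
tool_rot: [3.092, -0.159, 0.44]
force: [-0.1, -0.6, -0.5]
grip_width: 85.4
```

>>> arm_command --series "-1 0.4 0 -0.4 0; -1 0.4 0 -0.4 0"

```text
t: 7.1
ee_pos: [598.4, -59.4, 875.9]
tool_rot: [3.081, -0.158, 0.498]
force: [-0.4, -0.6, -1.1]
grip_width: 85.6
```

>>> arm_command --series "-1 0.4 0 -0.4 0; -1 0.4 0 -0.4 0"

```text
t: 7.3
ee_pos: [602.9, -60.0, 885.3]
tool_rot: [3.069, -0.158, 0.556]
force: [0.3, 0.2, -0.4]
grip_width: 85.3
```

>>> arm_command --series "-1 0.4 0 -0.4 0; -1 0.4 0 -0.4 0"

```text
t: 7.5
ee_pos: [604.4, -60.3, 896.9]
tool_rot: [3.056, -0.157, 0.617]
force: [-0.3, 0.8, -0.1]
grip_width: 85.5
```

>>> arm_command --series "-1 0.4 0 -0.4 0; -1 0.4 0 -0.4 0"

```text
t: 7.7
ee_pos: [604.0, -60.4, 910.0]
tool_rot: [3.04, -0.156, 0.678]
force: [-0.2, 0.3, 1.0]
grip_width: 85.3
```

```bash
python3 st.py
```

```text
[-0.166  0.318  0.235  0.032  2.151  1.531] [604.02337049 -60.38811284 910.04082667] [ 3.04047103 -0.15600047  0.67797526] -0.4382742897233709
[[ 0.901 -0.102  0.423]
 [-0.093 -0.995 -0.044]
 [ 0.425  0.    -0.905]] tilt 25.141443684075913 az -5.906111519387918 jaw az -95.87732468411365
```

>>> arm_command --series "-1 0.4 0 -0.4 0; -1 0.4 0 -0.4 0"

```text
t: 7.9
ee_pos: [601.6, -60.2, 924.5]
tool_rot: [3.024, -0.155, 0.74]
force: [-0.4, -0.5, -1.1]
grip_width: 85.0
```

>>> arm_command --series "-1 0.4 0 -0.4 0; -1 0.4 0 -0.4 0"

```text
t: 8.1
ee_pos: [597.2, -59.9, 940.1]
tool_rot: [3.006, -0.154, 0.802]
force: [-1.8, 0.1, 0.1]
grip_width: 85.3
```

```bash
python3 st.py
```

```text
[-0.172  0.281  0.235  0.04   2.104  1.531] [597.15276146 -59.87176977 940.06697927] [ 3.00578114 -0.15394674  0.80241262] -0.5210918131445359
[[ 0.862 -0.102  0.496]
 [-0.088 -0.995 -0.051]
 [ 0.498  0.    -0.867]] tilt 29.894850880906745 az -5.903510798660622 jaw az -95.86916939500699
```

```bash
cat >> h.py <<'E'
pf=np.load("fit.npy")
BED={"S":bedT(pf[3],pf[4],-0.078),"M":bedT(*pf[6:9]),"L":bedT(pf[9],pf[10],-0.110)}
def go(n,pt):
    s=ctrl.sense();M=R.from_rotvec(s['tool_rot']).as_matrix()
    cur=(s['ee_pos']-BED[n][:3,3])@BED[n][:3,:3]
    w=tf(BED[n],[pt])[0];d=(w-s['ee_pos'])@M
    Rb=BED[n][:3,:3]; Q=Rb.T@M@np.diag([1,-1,-1])
    print("cur in",n,np.round(cur,1),"shift m",np.round(d/1000,4),"target world",np.round(w,1),"misalign deg(xyz bed)",np.round(np.degrees(R.from_matrix(Q).as_rotvec()),1),"grip",round(s['grip_width'],1),"F",np.round(s['force'],1),"t",round(s['t'],2))
E
python3 -c "
from h import *
go('L',[-2,0,300]);go('L',[-2,0,190])"
```

```text
cur in L [441.8 255.  772.7] shift m [-0.4447  0.2536  0.4726] target world [ 422.  -297.   308.8] misalign deg(xyz bed) [0.2 0.1 0.4] grip 85.3 F [-1.8  0.1  0.1] t 8.1
cur in L [441.8 255.  772.7] shift m [-0.4445  0.254   0.5826] target world [ 476.7 -303.1  213.5] misalign deg(xyz bed) [0.2 0.1 0.4] grip 85.3 F [-1.8  0.1  0.1] t 8.1
```

>>> arm_command --series "-1 -0.03 0.015 0.03 0; -1 -0.06 0.03 0.06 0; -1 -0.09 0.05 0.09 0; -1 -0.12 0.07 0.13 0; -1 -0.155 0.09 0.16 0; -1 -0.185 0.11 0.2 0; -1 -0.22 0.125 0.23 0; -1 -0.25 0.14 0.26 0"

```text
t: 8.9
ee_pos: [514.0, -168.7, 651.3]
tool_rot: [3.005, -0.154, 0.804]
force: [0.6, -0.2, -0.5]
grip_width: 85.1
```

```bash
python3 -c "
from h import *
go('L',[-2,0,300])
print(ctrl.sense()['q'])"
```

```text
cur in L [236.1 137.7 557.9] shift m [-0.2388  0.1369  0.2578] target world [ 422.  -297.   308.8] misalign deg(xyz bed) [0.2 0.1 0.4] grip 85.1 F [ 0.6 -0.2 -0.5] t 8.9
[-0.50969253 -0.13626919  1.48940022  0.20548164  1.3070623   1.15883699]
```

>>> arm_command --series "-1 -0.03 0.017 0.032 0; -1 -0.06 0.034 0.064 0; -1 -0.09 0.051 0.096 0; -1 -0.12 0.068 0.128 0; -1 -0.15 0.085 0.16 0; -1 -0.18 0.102 0.193 0; -1 -0.21 0.12 0.225 0; -1 -0.239 0.137 0.258 0"

```text
t: 9.7
ee_pos: [421.0, -297.8, 307.5]
tool_rot: [3.003, -0.155, 0.804]
force: [1.8, -0.6, -0.3]
grip_width: 85.4
```

```bash
python3 -c "
from h import *
go('L',[-2,0,140])
print(ctrl.sense()['q'])"
```

```text
cur in L [ -3.5  -0.9 299.3] shift m [ 0.0016 -0.0007  0.1593] target world [ 501.6 -305.8  170.2] misalign deg(xyz bed) [0.1 0.  0.4] grip 85.4 F [ 1.8 -0.6 -0.3] t 9.7
[-0.94917777  0.03398544  2.1561287   0.62900155  0.68588159  0.28351104]
```

>>> arm_command --series "-1 0 0 0.03 0; -1 0 0 0.06 0; -1 0 0 0.09 0; -1 0.001 -0.001 0.12 0; -1 0.001 -0.001 0.145 0; -1 0.001 -0.001 0.16 0; -1 0.001 -0.001 0.16 0"

```text
t: 10.4
ee_pos: [501.5, -304.9, 167.7]
tool_rot: [3.005, -0.155, 0.802]
force: [-0.5, -0.4, -0.5]
grip_width: 85.3
```

```bash
python3 -c "
from h import *
go('L',[-2,0,87])
s=snap('scene',2);t=snap('top',2)
crop(s,260,90,380,200,6,'s2');crop(t,290,130,400,230,7,'t2')"
```

```text
cur in L [ -3.4   0.9 137.9] shift m [0.0015 0.001  0.0509] target world [ 527.9 -308.7  124.3] misalign deg(xyz bed) [0.2 0.1 0.4] grip 85.3 F [-0.5 -0.4 -0.5] t 10.4
```

View pics/s2.png

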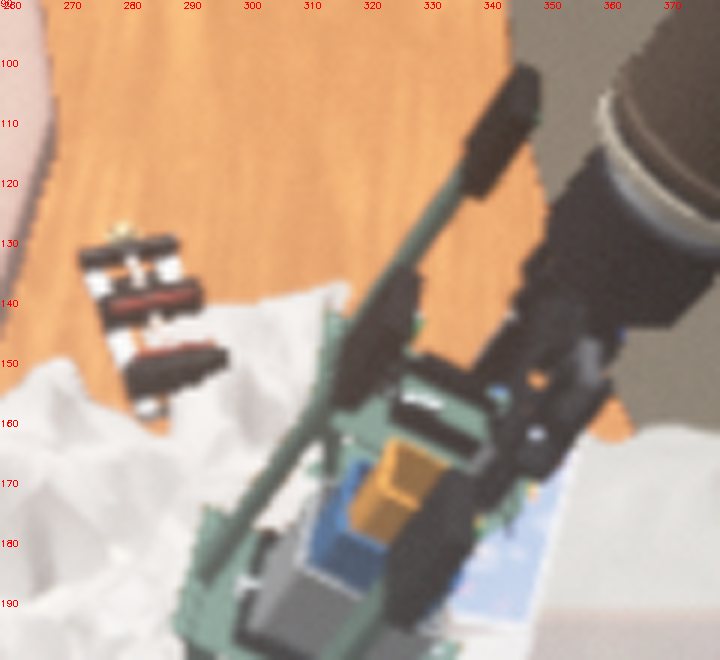

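View pics/t2.png

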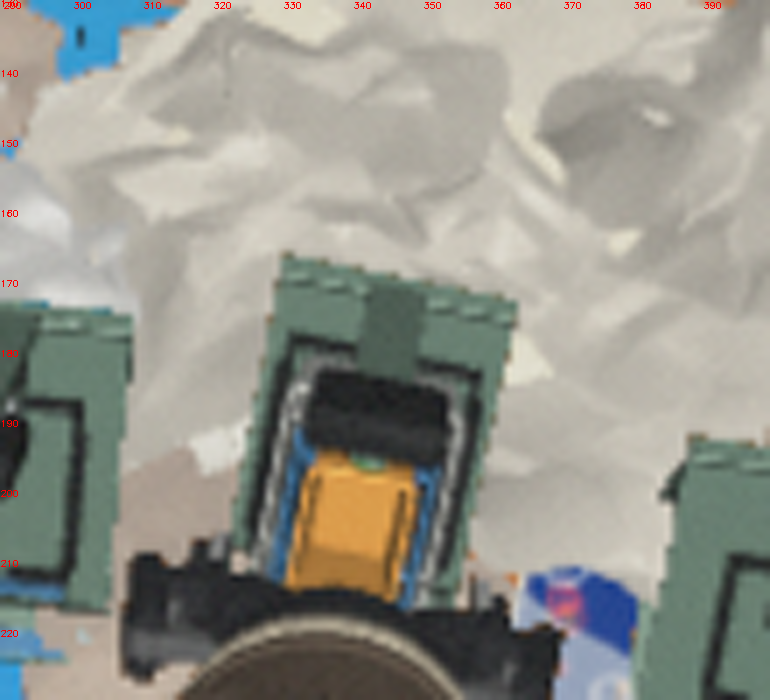

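```bash
python3 -c "
from h import *
t=load('top2.npz')
s=ctrl.sense();M=R.from_rotvec(s['tool_rot']).as_matrix()
for d in (0,40,60,80,100): print(d,t.proj(s['ee_pos']-M[:,2]*d+np.array([M[:,1]*0,M[:,1]*57,-M[:,1]*57])).round(1).tolist())
print(t.proj(tf(BED['L'],rect(26,20,112)[:4])).round(1).tolist(), t.proj(tf(BED['L'],[[-26,0,112]])))"
```

```text
0 [[339.1, 210.3], [361.5, 214.4], [316.8, 206.2]]
40 [[338.4, 215.5], [361.6, 219.8], [315.2, 211.2]]
60 [[338.0, 218.3], [361.7, 222.6], [314.3, 213.9]]
80 [[337.6, 221.1], [361.8, 225.6], [313.5, 216.7]]
100 [[337.1, 224.1], [361.8, 228.7], [312.5, 219.5]]
[[334.1, 195.0], [349.6, 198.0], [345.7, 216.8], [330.6, 213.9]] [[338.14194318 215.38129242]]
```

>>> arm_command --series "-1 0 0 0.02 0; -1 0 0 0.04 0; -1 0 0 0.052 0; -1 0 0 0.052 0"

```text
t: 10.9
ee_pos: [527.3, -308.2, 124.7]
tool_rot: [3.003, -0.155, 0.804]
force: [-0.2, -0.2, 0.3]
grip_width: 85.4
```

>>> arm_command --series "0 0 0 0 0; 0.5 0 0 0 0; 1 0 0 0 0; 1 0 0 0 0; 1 0 0 0 0; 1 0 0 0 0; 1 0 0 0 0" --squeeze 50

```text
t: 11.6
ee_pos: [527.0, -308.9, 126.6]
tool_rot: [3.001, -0.155, 0.806]
force: [-18.7, 1.7, 28.7]
grip_width: 39.2
```

```bash
python3 -c "
from h import *
go('L',[-2,0,87]); print(ctrl.sense()['moment'])"
```

```text
cur in L [-1.6 -0.3 89.4] shift m [-0.0004 -0.0003  0.0024] target world [ 527.9 -308.7  124.3] misalign deg(xyz bed) [-0.  -0.1  0.4] grip 39.2 F [-18.7   1.7  28.7] t 11.6
[-0.383532    0.67891174 -0.26600003]
```

>>> arm_command --series "1 0 0 -0.004 0; 1 0 0 -0.008 0; 1 0 0 -0.012 0; 1 0 0 -0.018 0; 1 0 0 -0.024 0; 1 0 0 -0.03 0; 1 0 0 -0.036 0; 1 0 0 -0.036 0"

```text
t: 12.4
ee_pos: [509.0, -307.5, 158.7]
tool_rot: [2.999, -0.155, 0.807]
force: [0.6, -0.7, -0.7]
grip_width: 39.1
```

```bash
python3 -c "
from h import *
go('L',[-2,0,250]); go('S',[0,0,250])
s=snap('scene',3);t=snap('top',3)
crop(s,260,90,380,200,6,'s3')"
```

```text
cur in L [ -1.2  -0.9 126.3] shift m [-0.0004 -0.0007 -0.1237] target world [ 446.9 -299.8  265.5] misalign deg(xyz bed) [-0.1 -0.2  0.4] grip 39.1 F [ 0.6 -0.7 -0.7] t 12.4
cur in S [ 39.3 173.4 102.9] shift m [-0.0353  0.1768 -0.1441] target world [ 388.2 -472.   266.5] misalign deg(xyz bed) [-1.  -0.1 -1.2] grip 39.1 F [ 0.6 -0.7 -0.7] t 12.4
```

View pics/s3.png

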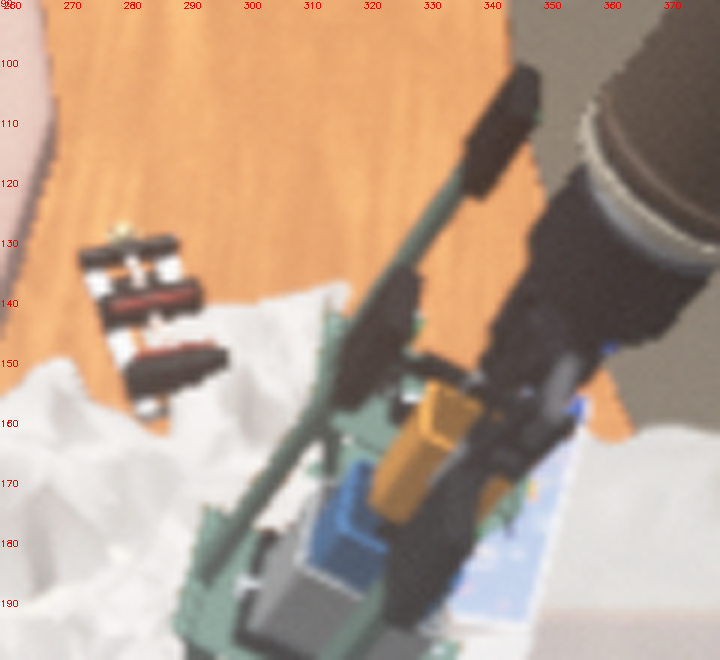

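>>> arm_command --series "1 0 0 -0.04 0; 1 0 0 -0.085 0; 1 0 0 -0.13 0; 1 -0.005 0.03 -0.144 0; 1 -0.015 0.07 -0.144 0; 1 -0.025 0.11 -0.144 0; 1 -0.035 0.15 -0.144 0; 1 -0.036 0.177 -0.144 0"

```text
t: 13.3
ee_pos: [386.5, -474.6, 264.6]
tool_rot: [2.999, -0.158, 0.807]
force: [0.9, -0.6, -0.8]
grip_width: 38.7
```

```bash
python3 -c "
from h import *
go('S',[-1.6,0,60])
s=snap('scene',4);t=snap('top',4)
crop(s,290,60,390,180,5,'s4');crop(t,360,170,460,260,7,'t4')"
```

```text
cur in S [ -2.2  -2.7 249.1] shift m [ 1.00e-04 -6.20e-03  1.89e-01] target world [ 481.5 -479.3  101.2] misalign deg(xyz bed) [-1.  -0.1 -1.3] grip 38.7 F [ 0.9 -0.6 -0.8] t 13.3
```

View pics/s4.png

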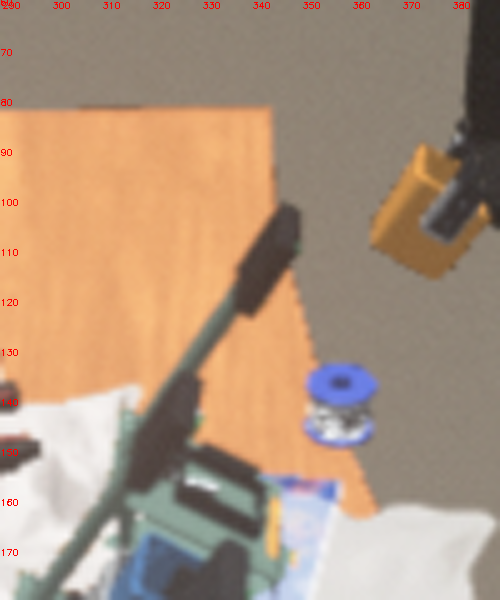

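View pics/t4.png

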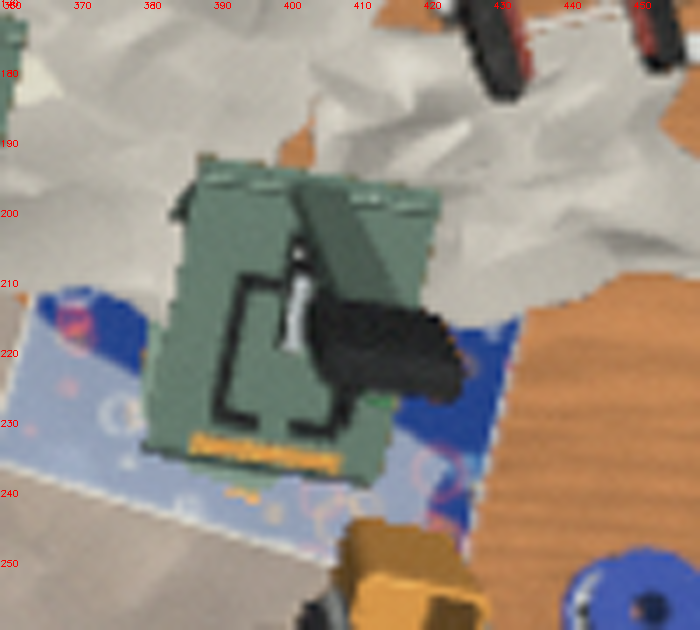

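```bash
python3 -c "
from h import *
t=load('top0.npz');s=load('scene0.npz')
for n,(hx,hy) in dict(S=(27,21),M=(34,28)).items():
  B=BED[n]
  print(n,'right in bottom',t.proj(tf(B,[[hx,-hy,0],[-hx,-hy,0]])).round(1).tolist(),'left in top z12,17',t.proj(tf(B,[[hx,hy,12],[-hx,hy,12],[-hx,hy,17]])).round(1).tolist(),'left bottom',t.proj(tf(B,[[-hx,hy,0]])).round(1).tolist())
  print(' lever tip',t.proj(tf(B,[[-3,0,9],[27,0,2]])).round(1).tolist(),' scene',s.proj(tf(B,[[-3,0,9],[27,0,2]])).round(1).tolist())
"
python3 - <<'E'
import cv2,sys
sys.path.insert(0,'.')
from h import *
s=load('scene0.npz')
crop(s,318,140,350,180,18,'sSbig');
E
```

```text
S right in bottom [[409.7, 211.8], [405.7, 229.7]] left in top z12,17 [[395.1, 210.8], [391.3, 228.9], [391.5, 229.6]] left bottom [[390.9, 227.4]]
 lever tip [[400.4, 221.8], [402.3, 210.8]]  scene [[334.9, 158.3], [325.7, 155.7]]
M right in bottom [[300.4, 187.3], [298.6, 210.3]] left in top z12,17 [[279.9, 186.5], [278.4, 209.7], [278.2, 210.3]] left bottom [[279.0, 208.3]]
 lever tip [[289.2, 199.9], [290.2, 189.0]]  scene [[322.6, 229.9], [311.7, 227.5]]
```

View pics/sSbig.png

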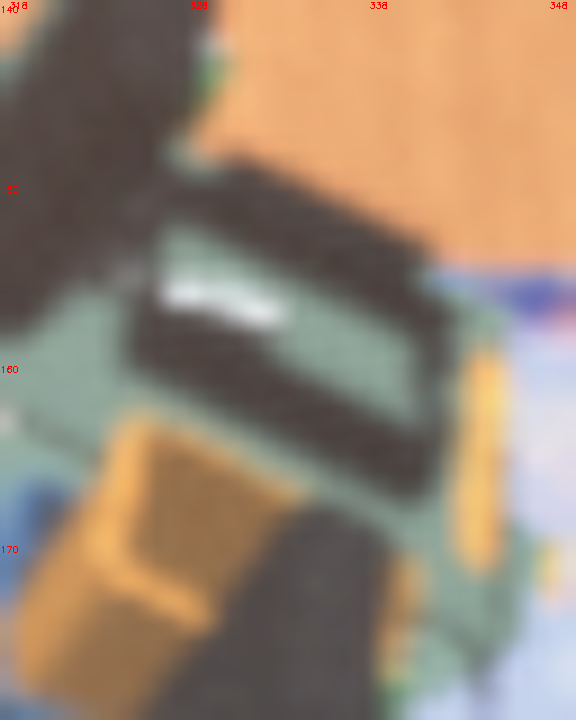

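>>> arm_command --series "1 0 -0.001 0.04 -1; 1 0 -0.002 0.085 -1; 1 -0.001 -0.003 0.13 -1; 1 -0.001 -0.004 0.16 -1; 1 -0.001 -0.004 0.185 -1; 1 -0.001 -0.004 0.194 -1; 1 -0.001 -0.004 0.194 -1"

```text
t: 14.1
ee_pos: [483.6, -482.1, 95.6]
tool_rot: [2.997, -0.132, 0.804]
force: [-0.1, 0.2, 0.2]
grip_width: 38.7
```

```bash
python3 -c "
from h import *
go('S',[-2.6,-2.3,33])
s=snap('scene',5);t=snap('top',5)
crop(s,300,130,370,195,8,'s5');crop(t,370,180,440,250,8,'t5')"
```

```text
cur in S [-2.3 -2.6 54. ] shift m [-0.0003 -0.0007  0.021 ] target world [ 493.9 -482.6   77.3] misalign deg(xyz bed) [-1.  -0.1 -0.3] grip 38.7 F [-0.1  0.2  0.2] t 14.1
```

View pics/s5.png

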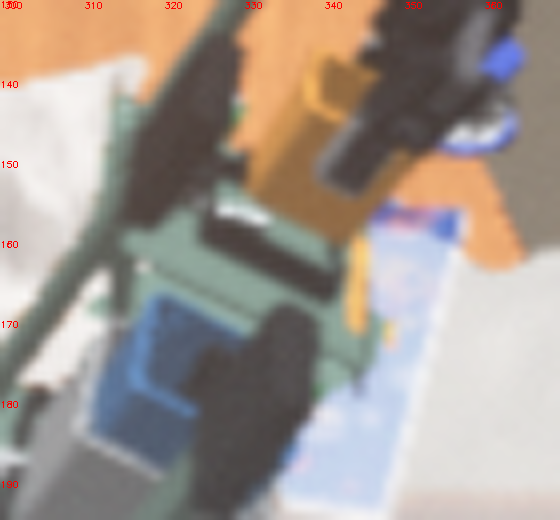

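View pics/t5.png

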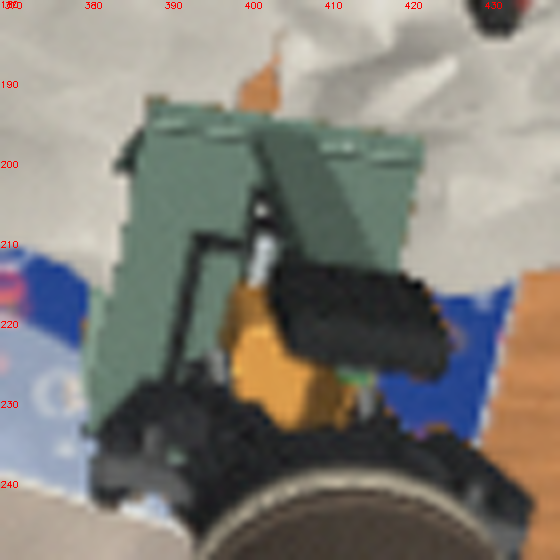

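```bash
python3 -c "
from h import *
t=load('top5.npz');s=load('scene5.npz')
s_=ctrl.sense();M=R.from_rotvec(s_['tool_rot']).as_matrix()@np.diag([1,-1,-1])
T=np.eye(4);T[:3,:3]=M;T[:3,3]=s_['ee_pos']+M@np.array([1.6,0,-33.4])
b=[tf(T,rect(23.55,17.55,0)),tf(T,rect(26,20,56))]
f=[tf(BED['S'],rect(27,21,12)+[0,-2.3,0]),tf(BED['S'],rect(27,21,0)+[0,-2.3,0])]
crop(s,300,130,370,195,9,'s5b',b+f);crop(t,370,180,440,250,8,'t5b',b+f)"
```

```text
(no output)
```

View pics/s5b.png

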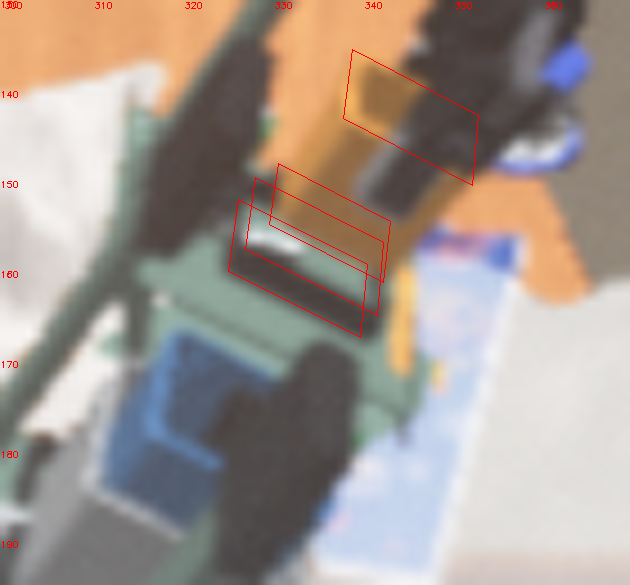

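View pics/t5b.png

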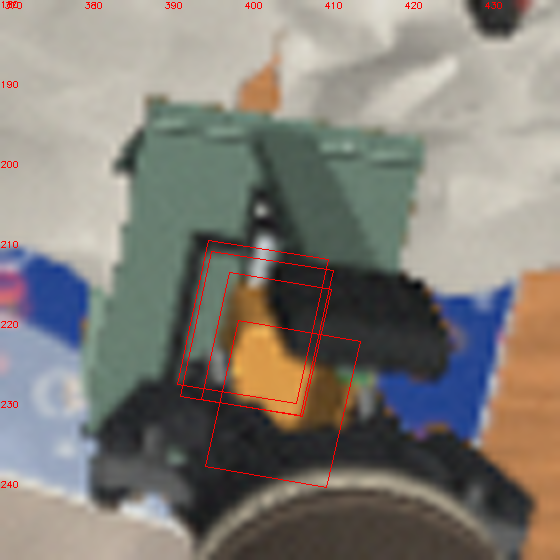

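>>> arm_command --series "1 0 -0.001 0.007 0; 1 0 -0.001 0.013 0; 1 0 -0.001 0.018 0; 1 0 -0.001 0.021 0; 1 0 -0.001 0.022 0"

```text
t: 14.7
ee_pos: [494.6, -479.9, 78.4]
tool_rot: [2.999, -0.129, 0.808]
force: [4.0, 17.4, -0.2]
grip_width: 38.8
```

```bash
python3 -c "
from h import *
go('S',[-2.6,-2.3,33])
s=snap('scene',6)
s_=ctrl.sense();M=R.from_rotvec(s_['tool_rot']).as_matrix()@np.diag([1,-1,-1])
print((s_['force']@BED['S'][:3,:3]).round(1))
T=np.eye(4);T[:3,:3]=M;T[:3,3]=s_['ee_pos']+M@np.array([1.6,0,-33.4])
b=[tf(T,rect(26,20,56))]
crop(s,300,130,370,195,9,'s6',b)"
```

```text
cur in S [-1.6  0.5 33.7] shift m [-0.001   0.0027  0.0008] target world [ 493.9 -482.6   77.3] misalign deg(xyz bed) [-0.8 -0.2 -0.2] grip 38.8 F [ 4.  17.4 -0.2] t 14.7
[ 1.5 16.7 -7.9]
```

View pics/s6.png

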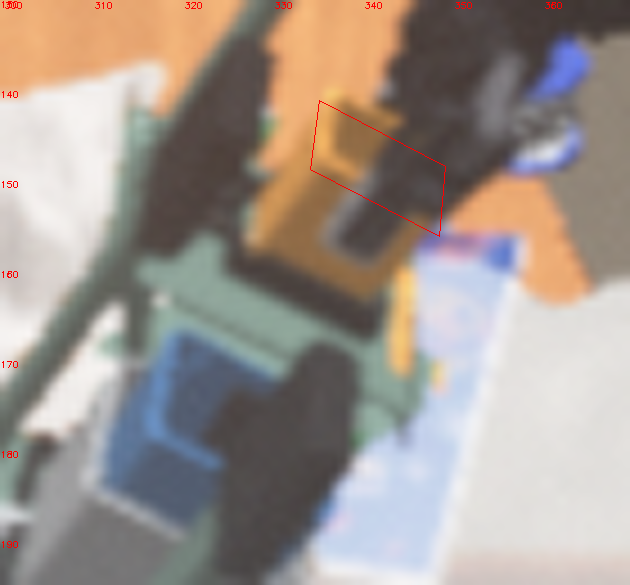

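>>> arm_command --series "1 0 0 0 0; 1 0 0 0 0"

```text
t: 14.95
ee_pos: [494.7, -479.1, 78.1]
tool_rot: [3.0, -0.128, 0.808]
force: [0.5, 6.2, -1.4]
grip_width: 38.6
```

```bash
python3 -c "
from h import *
go('S',[-2.6,0,33])
s=snap('scene',7);t=snap('top',7)
s_=ctrl.sense();M=R.from_rotvec(s_['tool_rot']).as_matrix()@np.diag([1,-1,-1])
print((s_['force']@BED['S'][:3,:3]).round(1),s_['moment'])
T=np.eye(4);T[:3,:3]=M;T[:3,3]=s_['ee_pos']+M@np.array([1.6,0,-33.4])
b=[tf(T,rect(26,20,56))]
crop(s,315,130,365,180,15,'s7');crop(t,370,180,440,250,9,'t7',b)"
```

```text
cur in S [-1.8  1.2 33.5] shift m [-0.0008  0.0012  0.0005] target world [ 494.1 -480.3   77.3] misalign deg(xyz bed) [-0.7 -0.2 -0.2] grip 38.6 F [ 0.5  6.2 -1.4] t 14.95
[-0.1  5.6 -1.2] [0.99835232 0.23405248 0.70908924]
```

View pics/s7.png

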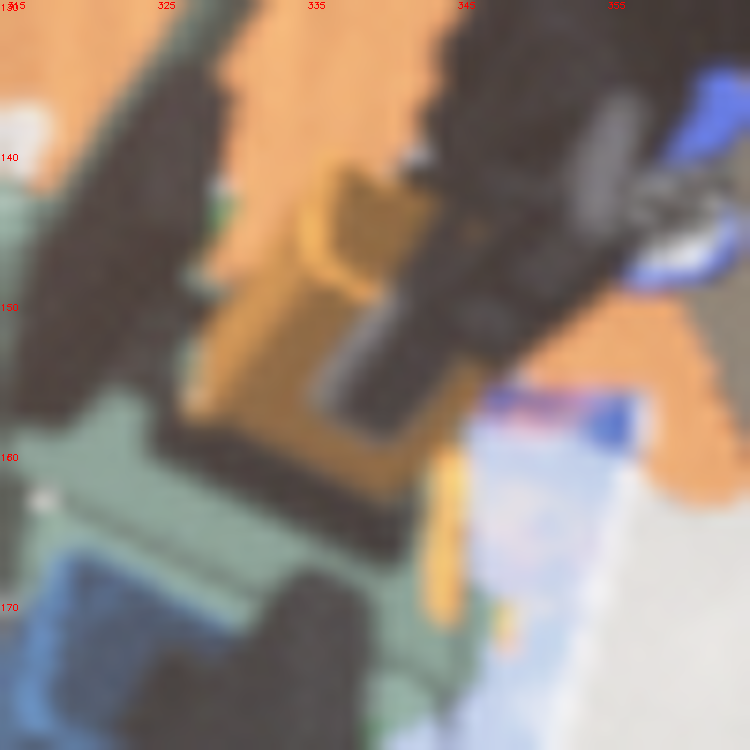

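View pics/t7.png

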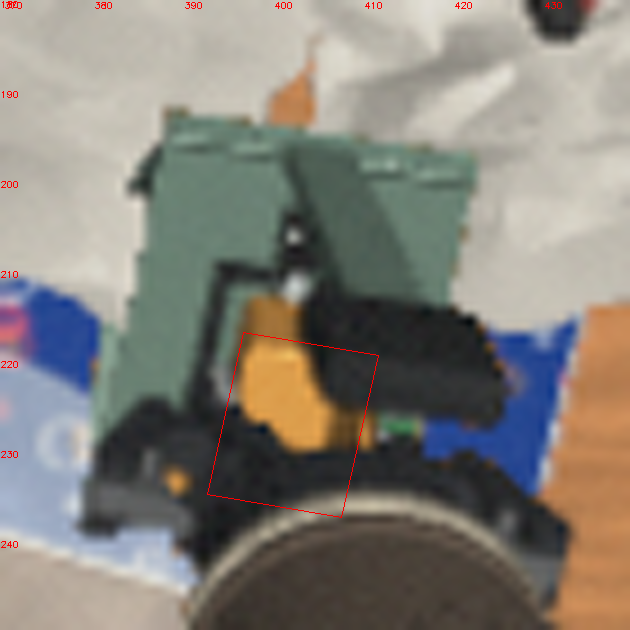

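>>> arm_command --series "1 0 -0.002 0 0; 1 0 -0.003 0.001 0; 1 0 -0.003 0.002 0"

```text
t: 15.35
ee_pos: [495.9, -476.7, 76.6]
tool_rot: [2.999, -0.129, 0.808]
force: [-0.0, -0.0, -0.2]
grip_width: 38.3
```

```bash
cat > ff.py <<'E'
from h import *
import sys
go(sys.argv[1],[-2.6,0,33])
s_=ctrl.sense();print((s_['force']@BED[sys.argv[1]][:3,:3]).round(1),s_['moment'])
E
python3 ff.py S
```

```text
cur in S [-1.6  3.7 31.6] shift m [-0.001   0.0038 -0.0014] target world [ 494.1 -480.3   77.3] misalign deg(xyz bed) [-0.8 -0.2 -0.2] grip 38.3 F [-0.  -0.  -0.2] t 15.35
[-0.1 -0.  -0.1] [0.01907759 0.36778122 0.0029825 ]
```

>>> arm_command --series "1 0 0 0.002 0; 1 0 0 0.004 0; 1 0 0 0.005 0"

```text
t: 15.65
ee_pos: [498.2, -479.2, 74.3]
tool_rot: [2.995, -0.13, 0.81]
force: [-37.0, 3.8, 52.9]
grip_width: 38.7
```

```bash
python3 ff.py S; python3 -c "
from h import *
s=snap('scene',8);t=snap('top',8)
crop(s,315,130,365,180,12,'s8');crop(t,370,180,440,250,8,'t8')"
```

```text
cur in S [-0.6  1.4 28.4] shift m [-0.002   0.0015 -0.0046] target world [ 494.1 -480.3   77.3] misalign deg(xyz bed) [-1.  -0.3 -0.2] grip 38.7 F [-37.    3.8  52.9] t 15.65
[-5.7  0.9 64.4] [0.8090975  1.21157199 0.39598208]
```

View pics/s8.png

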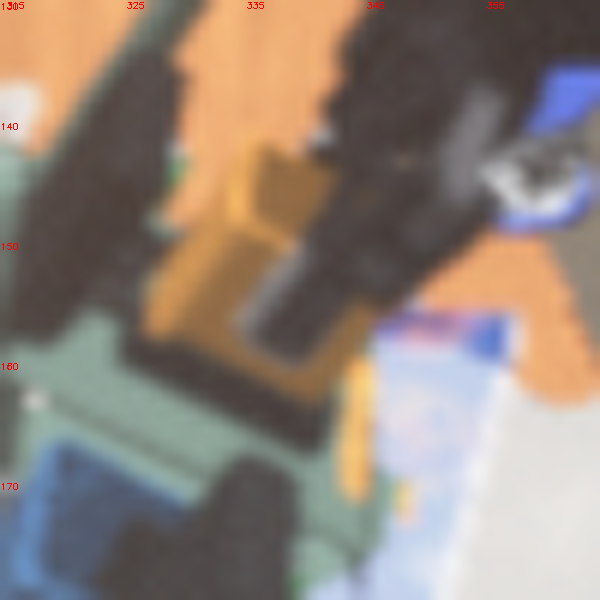

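View pics/t8.png

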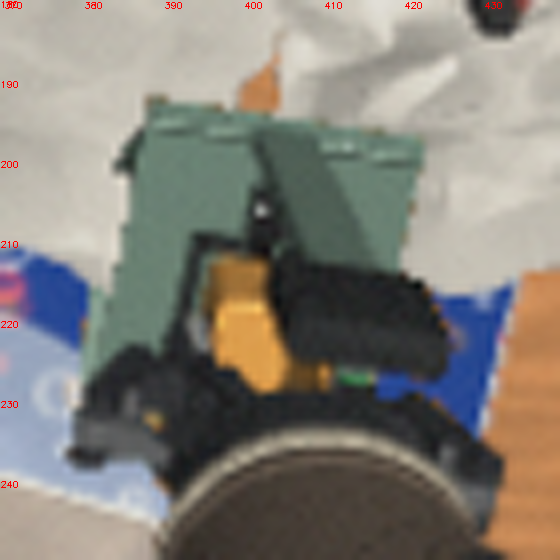

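>>> arm_command --series "1 0 0 -0.002 0; 1 0 0 -0.002 0; 0 0 0 -0.002 0; -0.5 0 0 -0.002 0; -1 0 0 -0.002 0; -1 0 0 -0.002 0; -1 0 0 -0.002 0"

```text
t: 16.45
ee_pos: [497.2, -479.2, 75.7]
tool_rot: [2.995, -0.13, 0.809]
force: [-1.0, 0.2, 0.1]
grip_width: 85.7
```

```bash
python3 ff.py S; python3 -c "
from h import *
s=snap('scene',9);
crop(s,315,130,365,180,12,'s9')"
```

```text
cur in S [-0.7  1.3 30.1] shift m [-0.0018  0.0014 -0.0028] target world [ 494.1 -480.3   77.3] misalign deg(xyz bed) [-1.  -0.3 -0.2] grip 85.7 F [-1.   0.2  0.1] t 16.45
[-0.8  0.1  0.6] [-0.01436543  0.24355149  0.03316544]
```

View pics/s9.png

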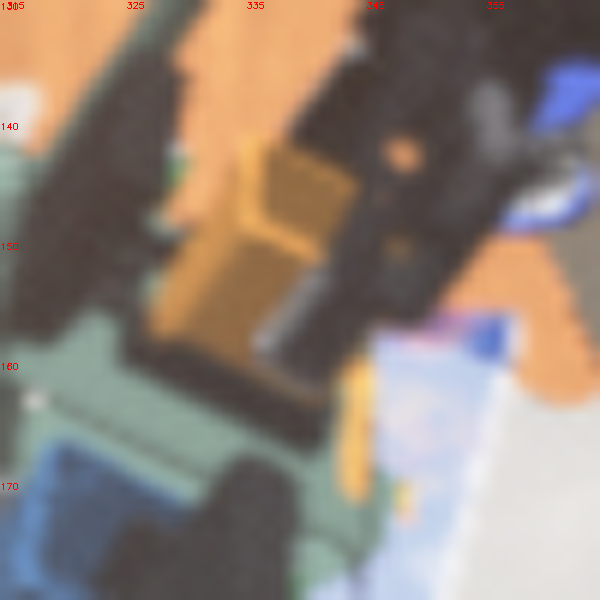

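>>> arm_command --series "-1 0 0 -0.02 0; -1 0 0 -0.06 0; -1 0 0 -0.105 0; -1 0 0 -0.15 0; -1 0 0 -0.195 0; -1 0 0 -0.22 0; -1 0 0 -0.22 0"

```text
t: 17.2
ee_pos: [386.2, -468.0, 269.4]
tool_rot: [2.989, -0.13, 0.811]
force: [0.7, 1.4, -1.1]
grip_width: 85.6
```

```bash
python3 -c "
from h import *
go('L',[0,0,220]);go('L',[0,0,100])
s=snap('scene',10);t=snap('top',10)
T=BED['S'];b=[tf(T,rect(26,20,56)),tf(T,rect(27,21,12)),tf(T,rect(23.5,17.5,0))]
crop(s,315,130,365,180,12,'s10');crop(t,370,180,440,250,8,'t10',b);crop(s,315,130,365,180,12,'s10b',b)
print(ctrl.find_in('bin_small','scene'),ctrl.find_in('lever_small','top'))"
```

```text
cur in L [ -36.3 -173.9  274.3] shift m [ 0.0402 -0.1733  0.0533] target world [ 463.5 -301.6  240.5] misalign deg(xyz bed) [-0.4 -0.4  1.4] grip 85.6 F [ 0.7  1.4 -1.1] t 17.2
cur in L [ -36.3 -173.9  274.3] shift m [ 0.0394 -0.1742  0.1733] target world [ 523.2 -308.2  136.6] misalign deg(xyz bed) [-0.4 -0.4  1.4] grip 85.6 F [ 0.7  1.4 -1.1] t 17.2
[{'box': [326.4, 142.2, 347.3, 163.1], 'score': 0.58}] []
```

View pics/s10.png

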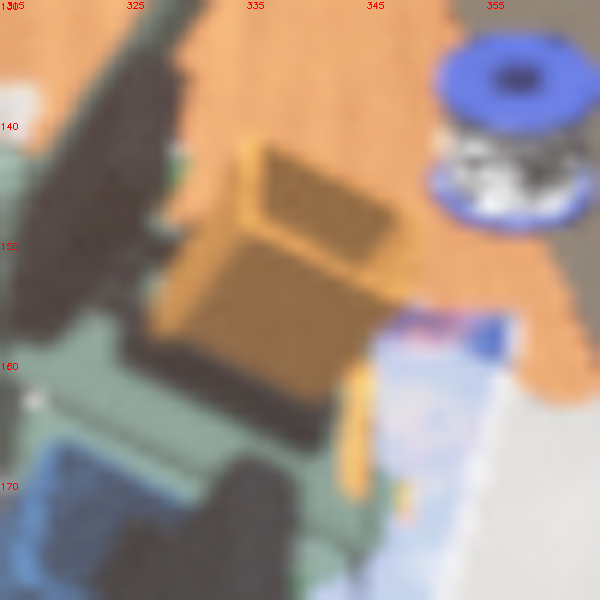

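View pics/s10b.png

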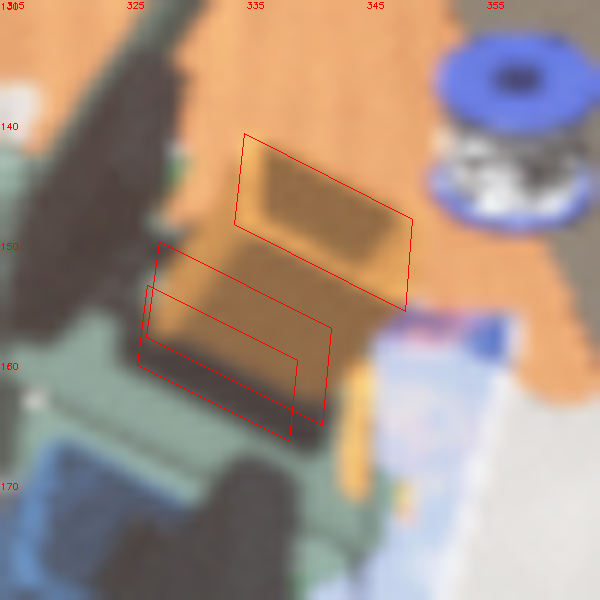

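View pics/t10.png

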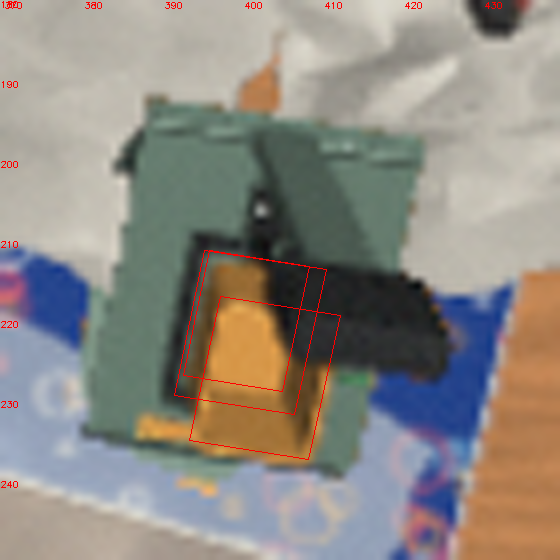

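>>> arm_command --series "-1 0.01 -0.043 0 1.4; -1 0.02 -0.087 0 1.4; -1 0.03 -0.13 0 1.4; -1 0.04 -0.17 0 1.4; -1 0.04 -0.173 0.03 1.4; -1 0.04 -0.173 0.07 1.4; -1 0.039 -0.174 0.11 1.4; -1 0.038 -0.174 0.15 1.4"

```text
t: 18.2
ee_pos: [510.9, -303.1, 149.4]
tool_rot: [3.002, -0.167, 0.807]
force: [1.5, -0.5, 0.6]
grip_width: 85.3
```

```bash
python3 -c "
from h import *
go('L',[-1,0.5,62]);s=snap('scene',11);t=snap('top',11);crop(s,270,130,370,230,6,'s11');crop(t,300,150,380,230,8,'t11')"
```

```text
cur in L [ -4.6   3.7 117.4] shift m [0.0036 0.0032 0.0554] target world [ 541.2 -309.7  103.2] misalign deg(xyz bed) [-0.  -0.1 -0.1] grip 85.3 F [ 1.5 -0.5  0.6] t 18.2
```

View pics/t11.png

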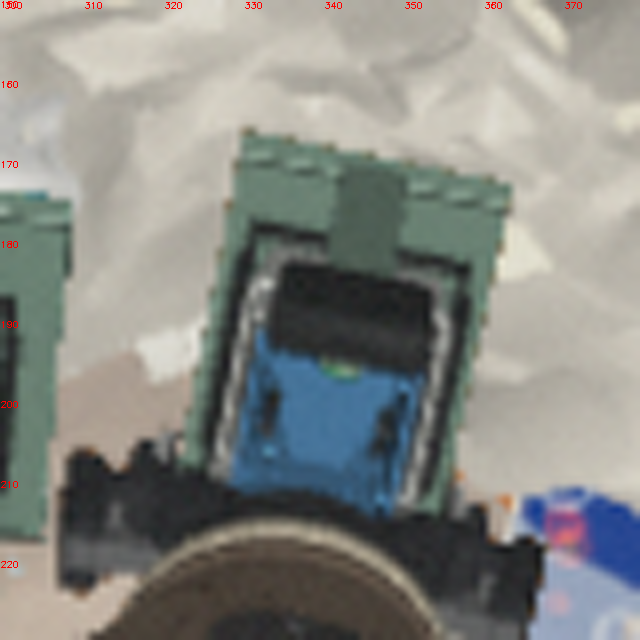

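View pics/s11.png

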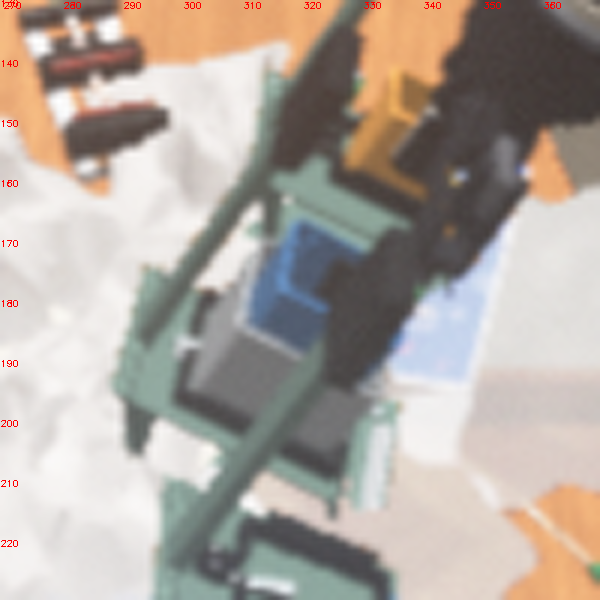

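>>> arm_command --series "-1 0.003 0.003 0.015 0; -1 0.004 0.003 0.035 0; -1 0.004 0.003 0.054 0; -1 0.004 0.003 0.054 0"

```text
t: 18.7
ee_pos: [540.4, -307.0, 99.3]
tool_rot: [3.011, -0.169, 0.8]
force: [0.6, 0.3, -0.2]
grip_width: 85.3
```

>>> arm_command --series "0 0 0 0 0; 0.5 0 0 0 0; 1 0 0 0 0; 1 0 0 0 0; 1 0 0 0 0; 1 0 0 0 0" --squeeze 70

```text
t: 19.3
ee_pos: [538.6, -308.3, 101.3]
tool_rot: [3.007, -0.173, 0.799]
force: [-31.9, -0.4, 37.1]
grip_width: 52.6
```

```bash
python3 ff.py L
```

```text
cur in L [-4.4  1.6 61.8] shift m [0.0019 0.0016 0.0287] target world [ 554.2 -311.6   77.3] misalign deg(xyz bed) [ 0.1  0.3 -0.3] grip 52.6 F [-31.9  -0.4  37.1] t 19.3
[-8.9 -3.9 47.9] [-0.84128518  2.11852813 -1.47548063]
```

>>> arm_command --series "1 0 0 -0.004 0; 1 0 0 -0.008 0; 1 0 0 -0.012 0; 1 0 0 -0.018 0; 1 0 0 -0.024 0; 1 0 0 -0.03 0; 1 0 0 -0.036 0; 1 0 0 -0.04 0"

```text
t: 20.1
ee_pos: [518.7, -306.3, 136.6]
tool_rot: [3.007, -0.172, 0.799]
force: [-0.5, 0.1, -1.7]
grip_width: 52.5
```

```bash
python3 ff.py L; python3 -c "
from h import *
s=snap('scene',12);crop(s,270,130,370,230,6,'s12')
go('M',[0,0,260])"
```

```text
cur in L [ -4.    1.4 102.3] shift m [0.0017 0.0015 0.0693] target world [ 554.2 -311.6   77.3] misalign deg(xyz bed) [ 0.1  0.2 -0.3] grip 52.5 F [-0.5  0.1 -1.7] t 20.1
[-1.3  0.1 -1.2] [ 0.05590601  0.3541997  -0.03215661]
cur in M [  19.3 -138.9   89.3] shift m [-0.0313 -0.1291 -0.1766] target world [ 419.1 -165.6  275.2] misalign deg(xyz bed) [-2.5  0.2 -4.9] grip 52.3 F [ 0.9  0.1 -0.2] t 20.15
```

View pics/s12.png

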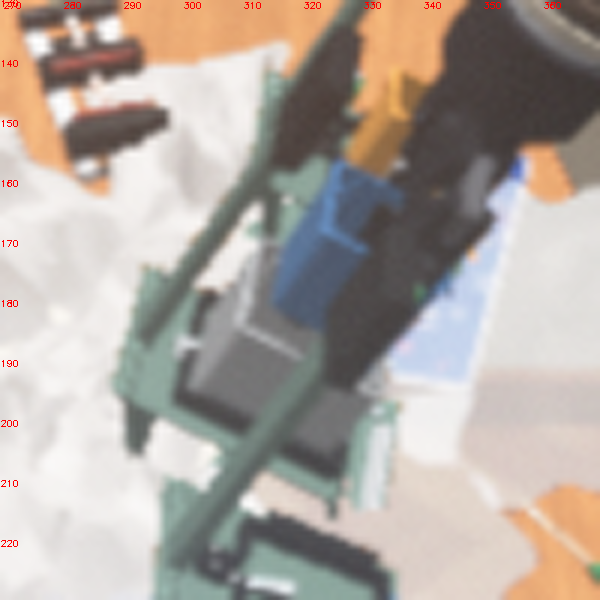

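>>> arm_command --series "1 0 0 -0.045 0; 1 0 0 -0.09 0; 1 0 0 -0.135 0; 1 -0.003 -0.005 -0.175 -1; 1 -0.01 -0.04 -0.177 -2; 1 -0.02 -0.08 -0.177 -3; 1 -0.03 -0.115 -0.177 -4; 1 -0.035 -0.129 -0.177 -4.9"

```text
t: 20.95
ee_pos: [414.3, -162.3, 273.1]
tool_rot: [2.992, -0.041, 0.791]
force: [0.3, -0.5, -1.6]
grip_width: 52.6
```

```bash
python3 ff.py M; python3 -c "
from h import *
go('M',[-4.4,0,60])"
```

```text
cur in M [ -5.3   3.2 260.7] shift m [ 0.0041 -0.0064  0.2276] target world [ 530.3 -167.6   77.3] misalign deg(xyz bed) [-2.4  0.4  0.1] grip 52.6 F [ 0.3 -0.5 -1.6] t 20.95
[-0.6 -0.5 -1.5] [0.03568242 0.35529337 0.02100354]
cur in M [ -5.3   3.2 260.7] shift m [ 0.0021 -0.0053  0.2006] target world [ 515.3 -167.4   99.8] misalign deg(xyz bed) [-2.4  0.4  0.1] grip 52.6 F [ 0.3 -0.5 -1.6] t 20.95
```

>>> arm_command --series "1 0 -0.001 0.045 0; 1 0.001 -0.003 0.09 0; 1 0.001 -0.004 0.135 0; 1 0.002 -0.005 0.175 0; 1 0.002 -0.006 0.195 0; 1 0.002 -0.006 0.2 0; 1 0.002 -0.006 0.2 0"

```text
t: 21.65
ee_pos: [509.0, -162.1, 124.2]
tool_rot: [2.999, -0.036, 0.812]
force: [1.1, 0.9, -0.7]
grip_width: 52.3
```

```bash
python3 ff.py M; python3 -c "
from h import *
s=snap('scene',13);t=snap('top',13)
s_=ctrl.sense();M=R.from_rotvec(s_['tool_rot']).as_matrix()@np.diag([1,-1,-1])
T=np.eye(4);T[:3,:3]=M;T[:3,3]=s_['ee_pos']+M@np.array([4.4,0,-33.8])
print(((T[:3,3]-BED['M'][:3,3])@BED['M'][:3,:3]).round(1))
b=[tf(T,rect(30.5,24.5,0)),tf(T,rect(33,27,58))]
f=[tf(BED['M'],rect(34,28,12)),tf(BED['M'],rect(34,28,0))]
crop(s,285,185,365,260,8,'s13',b+f);crop(t,250,155,330,225,8,'t13',b+f);crop(s,285,185,365,260,8,'s13c')"
```

```text
cur in M [ 2.3  5.1 84.4] shift m [-0.0052  0.0036  0.0515] target world [ 530.3 -167.6   77.3] misalign deg(xyz bed) [-1.7 -0.3  0.1] grip 52.3 F [ 1.1  0.9 -0.7] t 21.65
[ 0.6  0.9 -1.1] [0.06146986 0.34460163 0.03580605]
[ 5.8  4.4 49.6]
```

View pics/s13.png

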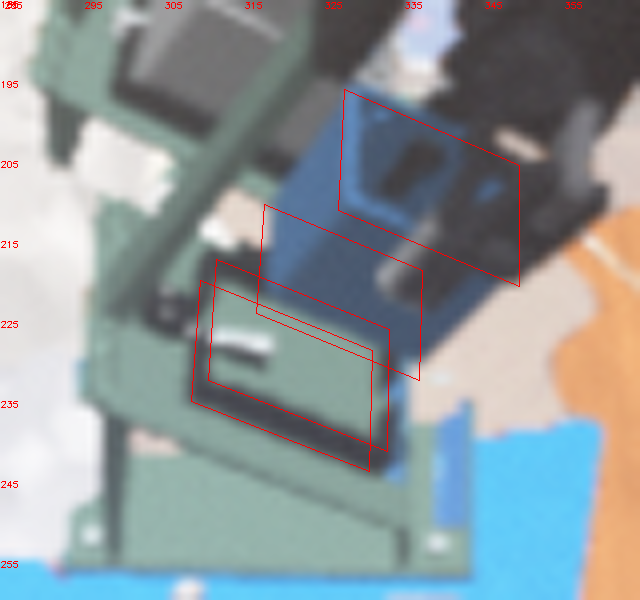

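View pics/s13c.png

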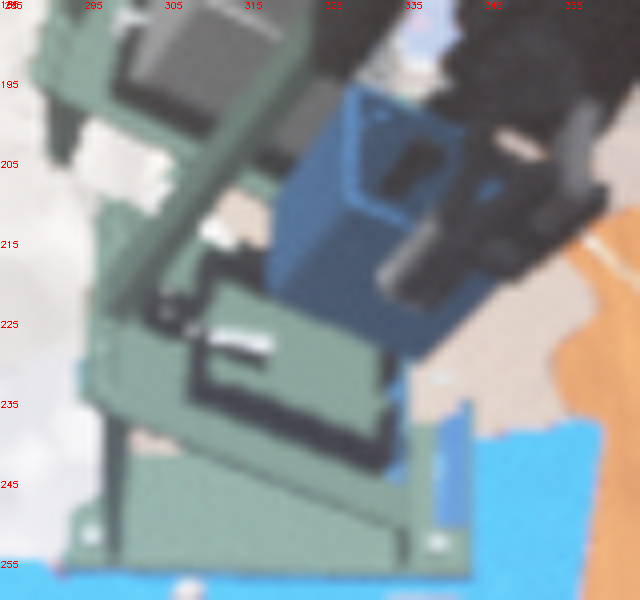

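View pics/t13.png

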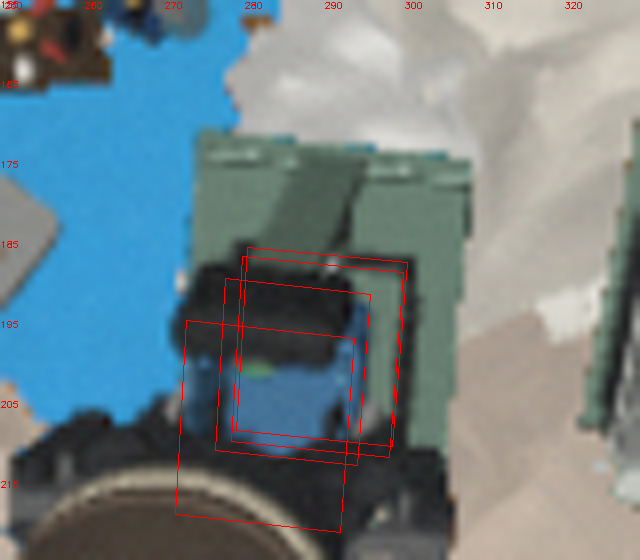

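```bash
python3 st.py
```

```text
[-0.516  0.385  2.39   2.061  0.246 -0.939] [ 508.59092472 -161.82226819  122.90236728] [ 3.00198509 -0.03866238  0.80870476] -0.12140366415631298
[[ 0.864 -0.032  0.502]
 [-0.016 -0.999 -0.038]
 [ 0.503  0.025 -0.864]] tilt 30.207188447615188 az -4.296326561187897 jaw az -91.85824070413612
```

>>> arm_command --series "1 -0.003 0.002 0.003 0; 1 -0.006 0.003 0.006 0; 1 -0.006 0.003 0.01 0; 1 -0.006 0.003 0.014 0; 1 -0.006 0.003 0.018 0; 1 -0.006 0.003 0.02 0; 1 -0.006 0.003 0.02 0"

```text
t: 22.45
ee_pos: [513.4, -165.3, 102.6]
tool_rot: [3.002, -0.038, 0.809]
force: [-0.2, -0.5, -1.5]
grip_width: 52.4
```

```bash
cat > bm.py <<'E'
from h import *
s_=ctrl.sense();M=R.from_rotvec(s_['tool_rot']).as_matrix()@np.diag([1,-1,-1])
B=BED['M'];o=s_['ee_pos']+M@np.array([4.4,0,-33.8])
print("bin in M",((o-B[:3,3])@B[:3,:3]).round(1),"to home, tool shift",((B[:3,3]-o)@M*[1,-1,-1]/1000).round(4),"F",(s_['force']@B[:3,:3]).round(1),"q",s_['q'].round(3),"grip",s_['grip_width'],s_['t'])
print("misalign",np.degrees(R.from_matrix(B[:3,:3].T@M).as_rotvec()).round(1))
E
python3 bm.py
```

```text
bin in M [-0.1  1.  29.7] to home, tool shift [0.     0.0002 0.0297] F [-0.9 -0.5 -1.2] q [-0.518  0.441  2.391  2.237  0.278 -1.124] grip 52.375493398274074 22.45
misalign [-1.6 -0.2  0. ]
```

>>> arm_command --series "1 0 0.001 0.006 0; 1 0 0.001 0.012 0; 1 0 0.001 0.017 0; 1 0 0.001 0.021 0; 1 0 0.001 0.024 0; 1 0 0.001 0.024 0"

```text
t: 23.05
ee_pos: [525.4, -167.1, 81.6]
tool_rot: [3.003, -0.039, 0.808]
force: [-0.4, 0.5, -1.9]
grip_width: 52.3
```

```bash
python3 bm.py
```

```text
bin in M [-0.2 -0.5  5.4] to home, tool shift [ 0.0002 -0.0007  0.0054] F [-1.3  0.5 -1.4] q [-0.506  0.502  2.378  2.37   0.307 -1.251] grip 52.34972664442526 23.05
misalign [-1.6 -0.1 -0. ]
```

>>> arm_command --series "1 0 0 0.002 0; 1 0 0 0.004 0; 1 0 0 0.005 0"

```text
t: 23.35
ee_pos: [528.0, -167.3, 77.2]
tool_rot: [3.003, -0.038, 0.808]
force: [0.0, -0.4, -1.3]
grip_width: 52.4
```

```bash
python3 bm.py
```

```text
bin in M [-0.2 -0.7  0.3] to home, tool shift [ 0.0002 -0.0007  0.0003] F [-0.6 -0.4 -1.2] q [-0.503  0.514  2.374  2.395  0.313 -1.274] grip 52.42422243780032 23.35
misalign [-1.6 -0.1 -0. ]
```

>>> arm_command --series "1 0 -0.001 0.001 0; 1 0 -0.001 0.002 0; 1 0 -0.001 0.002 0"

```text
t: 23.65
ee_pos: [528.7, -167.0, 76.6]
tool_rot: [3.001, -0.04, 0.81]
force: [-20.0, -6.6, 35.1]
grip_width: 52.4
```

```bash
python3 bm.py
```

```text
bin in M [ 0.2 -0.4 -0.6] to home, tool shift [-0.0002 -0.0003 -0.0006] F [ 0.4 -7.  40.4] q [-0.501  0.517  2.375  2.41   0.316 -1.286] grip 52.44541473700982 23.65
misalign [-1.7 -0.2 -0.1]
```

Contact with the bed at the expected height. Relax and release.

>>> arm_command --series "1 0 0 -0.001 0; 1 0 0 -0.001 0; 0 0 0 -0.001 0; -0.5 0 0 -0.001 0; -1 0 0 -0.001 0; -1 0 0 -0.001 0; -1 0 0 -0.001 0"

```text
t: 24.35
ee_pos: [528.2, -166.9, 77.4]
tool_rot: [3.001, -0.04, 0.81]
force: [-0.7, -0.3, -0.1]
grip_width: 85.4
```

>>> arm_command --series "-1 0 0 -0.01 0; -1 0 0 -0.03 0; -1 0 0 -0.05 0; -1 0 0 -0.08 0; -1 0 0 -0.11 0; -1 0 0 -0.14 0; -1 0 0 -0.17 0; -1 0 0 -0.2 0"

```text
t: 25.15
ee_pos: [454.9, -156.2, 217.7]
tool_rot: [3.008, -0.032, 0.833]
force: [0.2, 0.8, 0.5]
grip_width: 85.6
```

```bash
python3 -c "
from h import *
go('M',[0,0,260])
s=snap('scene',14);t=snap('top',14)
B=BED['M'];b=[tf(B,rect(33,27,58)),tf(B,rect(34,28,12))]
crop(s,285,185,365,260,8,'s14c');crop(s,285,185,365,260,8,'s14',b);crop(t,250,155,330,225,8,'t14',b)"
```

```text
cur in M [  2.1  10.  192.4] shift m [-0.001   0.0111 -0.0674] target world [ 419.1 -165.6  275.2] misalign deg(xyz bed) [-0.9 -1.   0.1] grip 85.6 F [0.2 0.8 0.5] t 25.15
```

View pics/s14c.png

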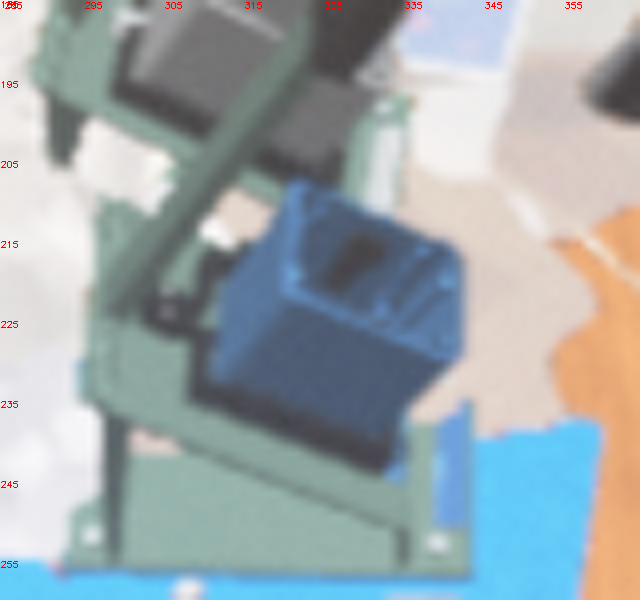

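View pics/s14.png

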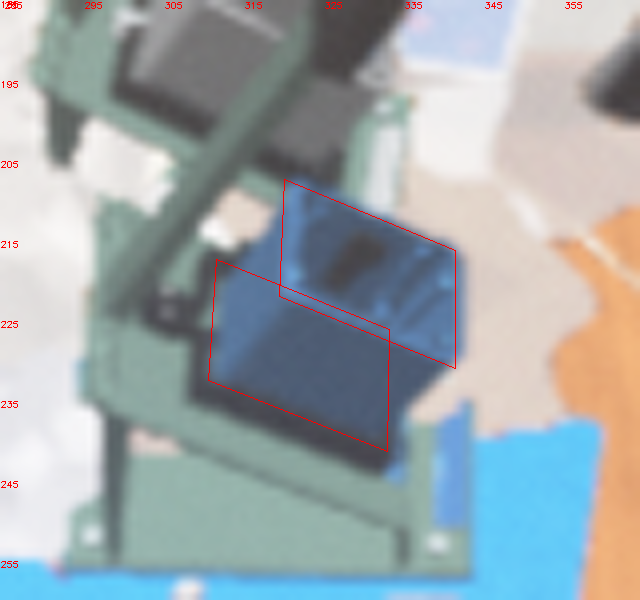

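View pics/t14.png

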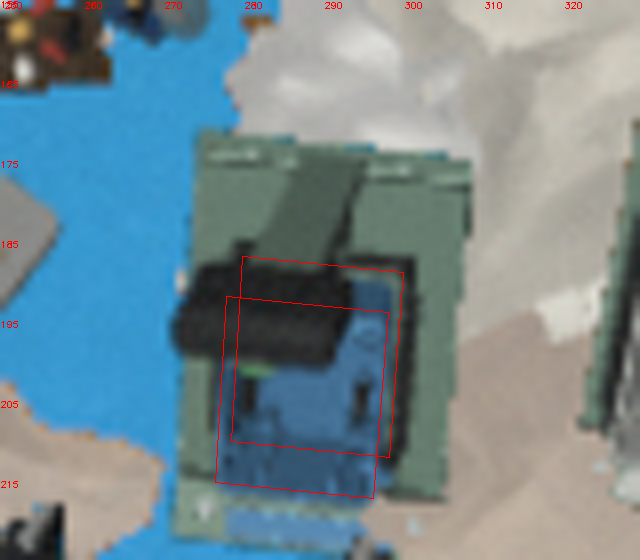

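>>> arm_command --series "-1 0 0 -0.03 0; -1 0 0 -0.06 0; -1 0 0 -0.09 0; -1 0 0 -0.12 0; -1 0 0 -0.14 0; -1 0 0 -0.14 0"

```text
t: 25.85
ee_pos: [383.6, -153.1, 341.4]
tool_rot: [3.001, -0.028, 0.844]
force: [0.3, 0.8, -0.3]
grip_width: 85.4
```

```bash
python3 -c "
from h import *
a=load('scene0.npz');b=load('top0.npz')
s=snap('scene',15);t=snap('top',15);print(ctrl.sense()['force'],ctrl.sense()['t'])
for n,p,q in (('s',a,s),('t',b,t)):
  d=np.abs(p.img.astype(int)-q.img).max(2);cv2.imwrite(f'pics/d{n}15.png',(d>40).astype(np.uint8)*255)
crop(s,280,120,400,260,4,'s15a');m=cv2.imread('pics/ds15.png');k=cv2.imread('pics/dt15.png')
cv2.imwrite('pics/d15.png',np.hstack([m[90:380,220:420],k[120:300,150:480][:290] if 0 else cv2.copyMakeBorder(k[120:300,150:480],0,110,0,0,cv2.BORDER_CONSTANT)]))
B=BED['S'];crop(s,315,130,365,180,10,'s15S',[tf(B,rect(26,20,56))])
crop(t,260,160,440,250,4,'t15')"
```

```text
[-0.33872265 -0.5445402  -1.01132562] 25.95
```

View pics/s15a.png

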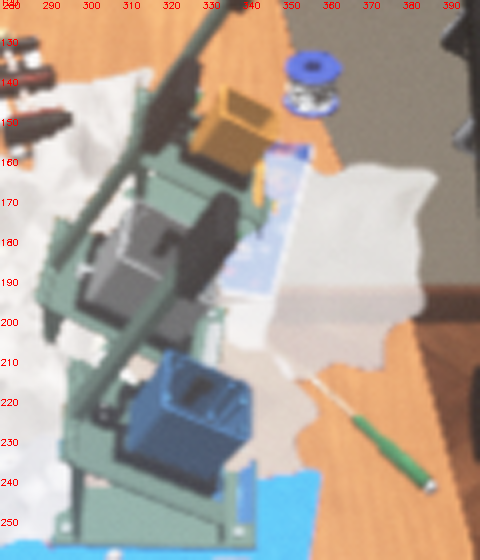

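View pics/d15.png

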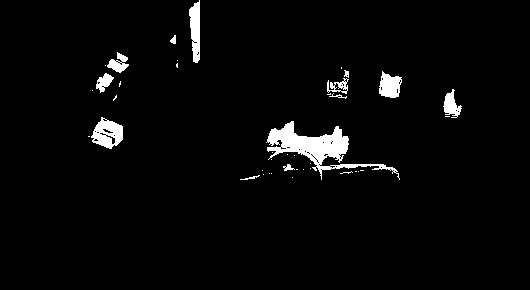

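View pics/t15.png

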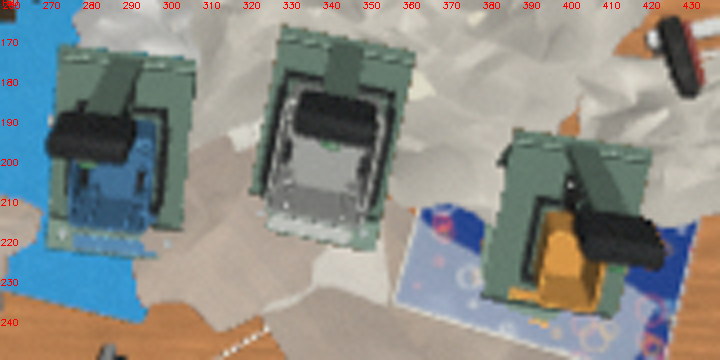

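View pics/s15S.png

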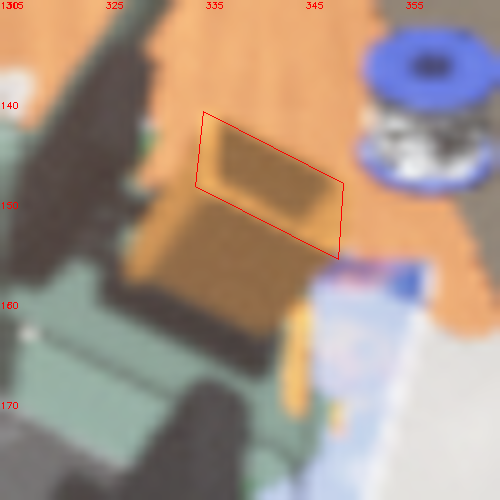

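```bash
python3 -c "
from h import *
print(ctrl.finish_job())"
```

```text
the job is handed in; nothing more can be done
None
```

Both bins are out of the nest and in their own docks, the small yellow one first while the blue one stayed behind in the grey one. I handed the job in at about 26 s with the hand clear of everything.

**How it went:** The move commands cannot tilt the hand directly. I tilted it to the 30° slope by repeatedly asking for poses just past the arm's reach. Both bins were then gripped by their long sides and drawn out along the nest axis.

**Last checks, in both cameras:**
- **Seating:** The yellow bin's rim lies within about 1 pixel of its modelled home position. The blue bin's rim is at the right height and parallel to the bed, but about 2 to 4 mm down-slope, which is about the play its fences allow.
- **Bystanders:** Comparing the first and last pictures shows no change other than the bins and the robot.

**What was not clean or not confirmed:**
- **Levers:** The networks did not find the small dock's lever (before or after placing) and I did not query the medium one's. That both are pressed rests on the contact forces and the rim heights.
- **Yellow bin placement:** I was a few mm off sideways at first. The bin pressed the fence with about 17 N and slid a little in the grip, so I corrected and seated it, with a brief 64 N push through the held bin.
- **Gripping:** While closing on each bin, the fingertips pressed the rim of the bin below with about 34 N (yellow) and 48 N (blue). These were the fingers, not the gripper body, and nothing shifted.
- **Blue bin angle:** The hand was rolled about 1.7° off the medium dock's axis when it let go; the bin looks flat in the pictures.

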